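# Load a new paper roll into the buffet's roll holder

### The arm

A 7-joint arm with a two-finger parallel gripper is mounted at the origin on the work surface. World frame = base frame: x ahead of the robot, y to its left, z up, the work surface at z = 0. Lengths are in m, angles in rad, forces in N, time in s.
With the tool pointing down it reaches from about 0.4 to 0.85 m from the base axis. Payload 10.4 kg.
Tool frame: the origin (TCP) lies between the finger pads; the fingertips stand 11 mm ahead of it and the grasp point (between the pads) lies 8 mm behind it; z points along the fingers, y is the line along which they close (so a half turn about z gives the same grasp; the last joint's range is limited). The gripper opens to 85 mm and grips with 20 to 120 N. Pads are 22 mm wide; open, the fingers measure 114 mm over their backs; the gripper's body (76 mm by 85 mm) begins 54 mm behind the grasp point. The pads swing forward as they close: fully open they stand 13 mm farther back than shut.
Start: joints at [-1.136, 0.332, -0.065, 1.46, 0.022, 1.35, -0.088], TCP at [0.276, 0.561, 0.214] pointing down, gripper open.
Joint ranges: [-2.6, 2.6], [-0.5, 2.12], [-1.47, 1.34], [0.16, 2.42], [-1.27, 4.41], [0.06, 2.06], [-2.6, 2.6]. Speed limits (rad/s): [2.22, 2.22, 2.79, 2.79, 3.14, 3.14, 3.14].

### API

Orientations are given as a unit quaternion [w, x, y, z].
In Python, from rig import get_obs, snapshot, camera_info, ctrl gives the robot as it stands.
- The arm moves only by the tool play_rows, never from a script. Its argument "increments" is a list of rows, each a list of 7 numbers: the opening, from 0 (shut) to 1 (fully open), then the shift along the tool's x, y, z as a fraction of full scale, then the turn, a rotation vector about the tool's x, y, z as a fraction of full scale. A call has exactly 5 rows; each row shifts and turns the commanded pose from where the row before left it, along the tool's axes as they then stand; what a row does not reach is not made up. Full scale, the value 1, is 12 cm for a shift and 2 pi rad for a turn. A row lasts 1/12 s, in which the tool goes at most 41.7 mm and 7.16 degrees, less where a joint would pass 70% of its speed; a pose out of reach is approached as far as the arm can. A call with a number of a shift or a turn outside -1 to 1 is refused whole. A call with a gripper value outside its range is refused whole. The fingers move at their own pace and stop on an object; "newtons" is the grip in N (left out, the last holds). Time passes only in rows, so rows that do not move let the fingers close, or fill a call up. It gives the time, the measured TCP pose, the force, the opening and the grip force at its end, in the units of the state.
- get_obs(): the state, without advancing time (a new reading comes with each control period).
- snapshot(name): name is "scene" or "top" or "wrist"; returns (picture, depth): 420x560x3 uint8, red, green, blue; 420x560 float32, m along the optical axis (not along the pixel's ray), 0 where there is no reading.
- camera_info(name): a dict with "fx", "fy", "cx", "cy" (pixels), "R" (3x3) and "t" (3): a world point X has camera coordinates R X + t. Camera axes: x right, y down, z forward; pixel columns grow to the right and rows downward; lengths in m; the calibration is good to about 2 mm. A picture is of the moment at which its call begins: read the wrist's pose just before it. camera_info takes no time and is no camera call; for the wrist camera it gives the pose at the moment of the call.
- ctrl.sign_off(): hands the job in; it is judged then, once.
The state is a dict: "time": time; "joint_positions": joint angles; "dq": joint speeds; "tau": joint torques, N m; "ee_pos": TCP position; "ee_rot": TCP orientation; "wrist_force": force on the tool from outside, world axes, zero at the start; "wrist_torque": the same for the moment, N m; "grip_width": finger opening in m; "gripper_force": force on a finger pad.
Only numpy, scipy, OpenCV 4.12 (cv2) and the standard library are available. Lean on these libraries where they do the work, as an engineer would, in place of code of your own. Each camera call takes 0.05 s, during which the arm holds its last target. There are 200 camera calls.

### The job

Put the new paper roll on the counter holder: slide the loose grey spindle through the roll's core until its square flange is up against the roll, then mount roll and spindle in the holder, the sprung nose in the open channel against the tall wall, pressed in so that the plain end can go down and spring out into the round cup. Leave the spindle held by its spring between the two, with the roll hanging on it, and do not disturb the plates, bowls or jar.

Things in the scene. Friction and masses are not known exactly. Their poses are not given: they have to be found in the camera images.
- spindle: Loose grey plastic spindle, 0.1 kg, 175 mm long; origin on its axis, local +y along it to the sprung nose. Along y (mm): plain rod dia. 20 from -75 to 40; square flange 32 x 32 from 40 to 46; grip collar dia. 24 from 46 to 76; thin sprung nose to 100. Starts lying on flange and rod end, nose end raised 0.055 rad, nose roughly towards world +y, at most 0.4 rad off.
- plunger (a joint): How far the sprung nose is pressed into the spindle, m: 0 fully out, 0.022 fully in. Spring 450 N/m, so about 10 N fully in. The nose is smooth and slippery.
- nose (a point): Tip of the sprung steel nose (14 mm diameter), on the spindle's axis.
- rod_end (a point): Tip of the spindle's plain rod end, on its axis; the last 5 mm taper to 12 mm diameter.
- roll: Loose rigid paper roll, 62 mm diameter, 90 mm long, about 0.16 kg, lying on the counter; origin at its centre, local y along its axis, within 0.3 rad of world y, both ends alike. Core hole 29 mm: the rod has about 4 mm play all round and lies at the bottom of the core when the roll is lifted. Flange against roll: roll centre at y = -5 mm in the spindle's frame.
- holder: Steel holder fixed to the counter. Origin under its base plate (110 x 215 x 8 mm), z up; the spindle is mounted along local y, nose to +y. Mounted, the spindle's axis is at about z = 68 mm, its origin at y = 0, nose pressed in 6 mm. To pass in front of the cup's rim it must be pressed in 17 mm or more. Fingers do not fit beside the collar in the channel: hold the roll, whose end pushes the flange.
- cup_bottom (a point): Centre of the bottom of the holder's round cup, (0, -75, 71.5) mm in the holder's frame. The cup is closed all round and opens towards +y: mouth at y = -64 mm, 27 mm inner and 37 mm outer diameter, its top at z = 90 mm.
- channel_wall (a point): Where the nose presses when mounted: (0, 94, 68) mm in the holder's frame, on the inner face of a smooth wall 46 mm wide, top at z = 125 mm. In front of it a channel open at the top and towards -y: sides 34 mm apart inside, 46 outside, from y = 70 to 94 mm, tops at z = 88, floor at z = 56 mm.
- plates: Bystander: stack of white plates, 150 mm in diameter, 37 mm high; origin under its centre.
- bowls: Bystander: stack of orange and blue bowls, 128 mm in diameter, 84 mm high; origin under its centre.
- syrup_jar: Bystander: amber jar with a blue lid, 72 mm in diameter, 91 mm high; origin under its centre.
There are look-alikes about, which are no part of the job. Several things look just like the spindle: the one meant starts farthest to the robot's right.

How it is judged:
By the outcome, as a careful person would: the job done as asked, in the order asked, and still so for the second after the job is handed in, with the robot touching nothing.
It also fails if it takes over 58 s, if anything falls off the work surface, if the arm or the gripper's body presses on something with over 40 N, if the wrist force passes 120 N, or if a joint passes its speed limit or range.

## Working session

There is one attempt and no reset: what is moved stays moved. The work goes in short steps, Python scripts to look and compute and a tool call to move; the robot and the scene stay as the last step left them, time stands still between calls to the robot, and variables do not carry over. Pictures are saved under pics/ and viewed, at most 12 in all, crops included, and the job is handed in when it is done.

Besides the shell and the picture viewer there is one more tool, called after "Emit:" by a JSON object that holds its "op" and its "data". play_rows: Moves the arm, as the interface text tells. Shift numbers are shares of 12 cm and turn numbers shares of 2 pi rad, none past 1 either way. Its arguments: {"type":"object","properties":{"increments":{"type":"array"},"newtons":{"type":"number"}},"required":["increments"]}

```bash
ls; mkdir -p pics
python3 - <<'E'
from rig import *
import cv2,numpy as np
o=get_obs();print({k:np.round(v,3).tolist() for k,v in o.items()})
for n in("scene","top"):
    p,d=snapshot(n);c=camera_info(n);np.savez(f"{n}0.npz",p=p,d=d,**c)
    print(n,{k:np.round(v,3).tolist() for k,v in c.items()})
    cv2.imwrite(f"pics/{n}0.png",p[:,:,::-1])
E
```

```text
pics
{'time': 0.0, 'joint_positions': [-1.136, 0.333, -0.065, 1.461, 0.022, 1.35, -0.088], 'dq': [-0.001, -0.002, 0.0, 0.001, 0.001, -0.0, 0.0], 'tau': [0.001, -62.545, 0.049, -39.159, 0.016, 0.01, -0.0], 'ee_pos': [0.276, 0.56, 0.214], 'ee_rot': [-0.0, 0.227, 0.974, -0.001], 'wrist_force': [-0.703, 0.972, 0.115], 'wrist_torque': [0.015, 0.03, -0.042], 'gripper_force': 0.0, 'grip_width': 0.085}
scene {'fx': 481.23, 'fy': 481.23, 'cx': 288.055, 'cy': 207.659, 'R': [[-0.888, 0.46, 0.007], [0.306, 0.603, -0.737], [-0.343, -0.652, -0.676]], 't': [0.414, -0.122, 1.349]}
top {'fx': 537.642, 'fy': 537.642, 'cx': 270.327, 'cy': 204.083, 'R': [[-0.018, -1.0, 0.016], [-0.989, 0.015, -0.147], [0.147, -0.019, -0.989]], 't': [0.028, 0.467, 1.211]}
```

View pics/top0.png

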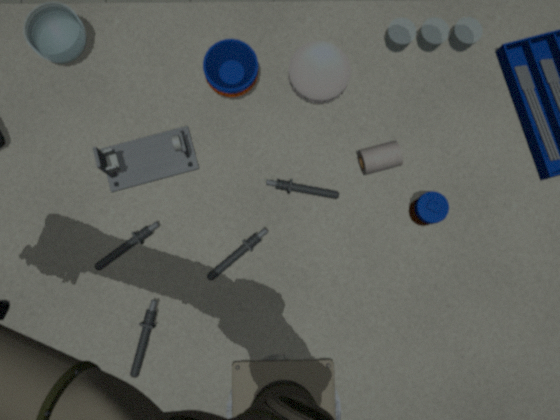

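View pics/scene0.png

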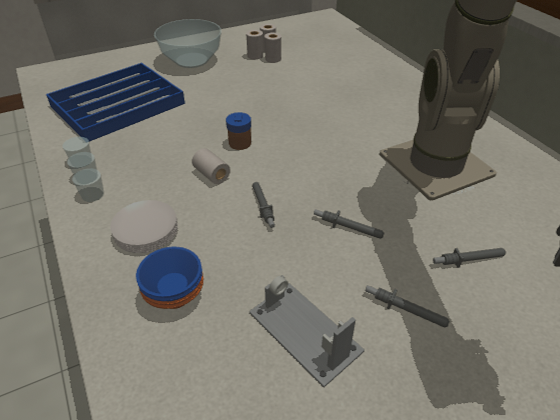

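The top view shows the target spindle, the right-most of the four, with its nose at (268,181) and rod end at (338,195). The roll is at (380,157), the holder at (150,158) with the tall wall on the left (+y) and the cup at (182,143), and the jar at (432,208). The scene view agrees: spindle at (263,203), roll at (211,166), holder at (305,325).

```bash
cat > h.py <<'E'
import numpy as np,cv2
def load(n):
    z=np.load(n+".npz");return {k:z[k] for k in z.files}
def cloud(s):
    v,u=np.mgrid[:420,:560];d=s['d']
    P=np.stack([(u-s['cx'])/s['fx']*d,(v-s['cy'])/s['fy']*d,d],-1)
    return (P-s['t'])@s['R']
def proj(s,X):
    c=X@s['R'].T+s['t'];return np.stack([s['fx']*c[...,0]/c[...,2]+s['cx'],s['fy']*c[...,1]/c[...,2]+s['cy']],-1)
def ray(s,uv,z):
    uv=np.atleast_2d(uv);d=np.c_[(uv[:,0]-s['cx'])/s['fx'],(uv[:,1]-s['cy'])/s['fy'],np.ones(len(uv))]@s['R']
    o=-s['t']@s['R'];return o+d*((z-o[2])/d[:,2])[:,None]
def axis(P):
    c=P[:,:2].mean(0);w=np.linalg.svd(P[:,:2]-c,full_matrices=False)[2][0]
    if w[1]<0:w=-w
    return c,w
E
python3 - <<'E'
from h import *
np.set_printoptions(precision=4,suppress=True)
roi={'top0':dict(spindle=(258,170,348,205),roll=(350,132,410,182),holder=(85,118,208,198),jar=(405,188,455,230)),
 'scene0':dict(spindle=(245,178,280,232),roll=(187,145,236,188),holder=(244,265,368,388))}
for n in roi:
    s=load(n);C=cloud(s);z=C[...,2]
    print(n,'table',np.median(z[240:250,300:500]) if n=='top0' else np.median(z[180:200,290:310]))
    g=s['p'].astype(int).sum(-1)/3
    for k,(a,b,c,e) in roi[n].items():
        m=np.zeros(z.shape,bool);m[b:e,a:c]=z[b:e,a:c]>0.006
        l,lab,st,_=cv2.connectedComponentsWithStats(m.astype(np.uint8));i=1+st[1:,4].argmax();m=lab==i
        P=C[m];c0,w=axis(P);t=(P[:,:2]-c0)@w;x=(P[:,:2]-c0)@[w[1],-w[0]]
        print(k,len(P),c0,w,'yaw off y',np.arctan2(w[0],w[1]),'t',t.min(),t.max(),'x',x.min(),x.max(),'z pct',np.percentile(P[:,2],[2,50,90,98,100]))
        if k!='jar':
            for lo in np.arange(-.12,.13,.02):
                q=(t>=lo)&(t<lo+.02)
                if q.sum()>3:print('   %.2f n%d z%.3f w%.3f..%.3f'%(lo,q.sum(),np.percentile(P[q,2],95),x[q].min(),x[q].max()))
E
```

```text
top0 table 0.0012200301729522424
spindle 650 [ 0.5043 -0.0548] [0.1693 0.9856] yaw off y 0.17013913569790515 t -0.08940222645273685 0.08632012595296636 x -0.23290756054942738 0.021173984810276353 z pct [0.0117 0.0232 0.0302 0.0333 1.2656]
   -0.10 n25 z0.020 w-0.009..0.009
   -0.08 n71 z0.023 w-0.009..0.012
   -0.06 n72 z0.025 w-0.010..0.010
   -0.04 n73 z0.026 w-0.009..0.011
   -0.02 n73 z0.027 w-0.009..0.015
   0.00 n70 z0.029 w-0.008..0.015
   0.02 n104 z0.035 w-0.014..0.021
   0.04 n86 z0.032 w-0.009..0.014
   0.06 n60 z0.032 w-0.233..0.014
   0.08 n16 z0.028 w-0.003..0.009
roll 1133 [ 0.569  -0.2342] [-0.4982  0.867 ] yaw off y -0.521563308321497 t -0.07418426316099723 0.38285941442856597 x -0.10754024644165022 0.043022802142129626 z pct [0.0148 0.0565 0.0629 0.0656 1.2656]
   -0.06 n102 z0.064 w-0.041..0.022
   -0.04 n231 z0.064 w-0.038..0.033
   -0.02 n233 z0.064 w-0.032..0.032
   0.00 n235 z0.064 w-0.026..0.039
   0.02 n284 z0.064 w-0.021..0.043
   0.04 n42 z0.057 w-0.016..0.004
holder 3650 [0.5794 0.3087] [-0.1081  0.9941] yaw off y -0.10834461070490964 t -0.2310995086111878
[... 1627 characters left out ...]
022
   0.00 n151 z0.062 w-0.033..0.029
   0.02 n320 z0.061 w-0.033..0.028
holder 5543 [0.5932 0.3216] [-0.0642  0.9979] yaw off y -0.06424567217816239 t -0.12735611997911112 0.422760022933319 x -0.07884491165769611 0.30252513987946805 z pct [0.0062 0.0089 0.0842 0.124  0.8197]
   -0.12 n209 z0.063 w-0.042..0.067
   -0.10 n816 z0.089 w-0.047..0.066
   -0.08 n446 z0.011 w-0.051..0.063
   -0.06 n420 z0.010 w-0.056..0.059
   -0.04 n448 z0.011 w-0.060..0.055
   -0.02 n470 z0.011 w-0.062..0.051
   0.00 n478 z0.010 w-0.065..0.047
   0.02 n287 z0.010 w-0.048..0.043
   0.04 n341 z0.087 w-0.074..0.040
   0.06 n767 z0.125 w-0.079..0.035
   0.08 n825 z0.121 w-0.075..0.033
   0.10 n5 z0.010 w0.016..0.028
```

```bash
cat >> h.py <<'E'
from scipy.optimize import least_squares
def pts(names,box,zr):
    o=[]
    for n in names:
        C=cloud(load(n)).reshape(-1,3);C=C[(load(n)['d'].ravel()>0)]
        m=np.all((C[:,:2]>box[0])&(C[:,:2]<box[1]),1)&(C[:,2]>zr[0])&(C[:,2]<zr[1]);o.append(C[m])
    return o
def cyl(P,r,c0,yaw0):   # point on axis cx,z at centre; yaw about y, pitch ; r known
    def f(p):
        w=np.array([np.sin(p[2]),np.cos(p[2]),p[3]]);w/=np.linalg.norm(w)
        q=P-np.array([p[0],c0[1],p[1]]);return np.linalg.norm(np.cross(q,w),axis=1)-r
    s=least_squares(f,[c0[0],c0[2],yaw0,0],loss='soft_l1',f_scale=.002);p=s.x
    w=np.array([np.sin(p[2]),np.cos(p[2]),p[3]]);w/=np.linalg.norm(w)
    return np.array([p[0],c0[1],p[1]]),w,np.abs(s.fun).mean()
E
python3 - <<'E'
from h import *
np.set_printoptions(precision=4,suppress=True)
for nm in (['top0'],['scene0'],['top0','scene0']):
    print(nm)
    P=np.vstack(pts(nm,([.48,-.17],[.54,.06]),(.006,.045)))
    c,w=axis(P);t=(P[:,:2]-c)@w;cc=c+w*(np.percentile(t,.3)+np.percentile(t,99.7))/2
    rod=P[(t-(t.max()+t.min())/2<.03)]
    a,wv,r=cyl(rod,.010,np.r_[cc,.015],.17)
    t=(P-a)@wv;print('spindle end c',a,wv,r,'t',np.percentile(t,[0,.5,99.5,100]),'nose',a+wv*np.percentile(t,99.8),'rod',a+wv*np.percentile(t,.2))
    P=np.vstack(pts(nm,([.5,-.32],[.65,-.15]),(.012,.072)))
    a,wv,r=cyl(P,.031,np.r_[np.median(P[:,:2],0),.031],-.2)
    t=(P-a)@wv;lo,hi=np.percentile(t,[.5,99.5]);print('roll',a+wv*(lo+hi)/2,wv,'yaw',np.arctan2(wv[0],wv[1]),'len',hi-lo,r)
    P=np.vstack(pts(nm,([.48,.18],[.70,.45]),(.005,.14)))
    print('holder rect',cv2.minAreaRect((P[:,:2]*1000).astype(np.float32)))
    for nn,zz in (('wall',(.10,.14)),('tops',(.08,.10))):
        Q=P[(P[:,2]>zz[0])&(P[:,2]<zz[1])]; 
        for s in ((Q[Q[:,1]<.3],Q[Q[:,1]>.3])):
            if len(s)>5:print(nn,len(s),s.mean(0),cv2.minAreaRect((s[:,:2]*1000).astype(np.float32)))
E
```

```text
['top0']
spindle end c [ 0.505  -0.0624  0.0154] [0.1806 0.9807 0.0748] 0.0024651018998140778 t [-0.0979 -0.0881  0.093   0.1098] nose [0.5219 0.0297 0.0224] rod [ 0.4879 -0.1551  0.0083]
roll [ 0.5744 -0.238   0.0313] [-0.2461  0.9692  0.0019] yaw -0.2486322429427611 len 0.09035839395960366 0.002345029464851124
holder rect ((589.44775390625, 315.93853759765625), (218.7295684814453, 268.3514404296875), 0.08631490916013718)
wall 148 [0.5616 0.3951 0.1191] ((562.31201171875, 396.6872863769531), (47.755062103271484, 9.358489990234375), 14.34770679473877)
tops 108 [0.6046 0.2312 0.0872] ((604.1063232421875, 231.4427032470703), (36.88043975830078, 17.341670989990234), 15.532140731811523)
tops 122 [0.5635 0.3846 0.0882] ((565.9102783203125, 384.927734375), (48.2373161315918, 33.1584358215332), 15.052741050720215)
['scene0']
spindle end c [ 0.5086 -0.0521  0.0162] [0.2029 0.9755 0.0846] 0.001824091361415978 t [-0.0871 -0.0839  0.0858  0.0864] nose [0.5261 0.0321 0.0235] rod [ 0.4913 -0.1356  0.009 ]
roll [ 0.5753 -0.2369  0.0306] [-0.2246  0.9744 -0.004 ] yaw -0.22651029997827227 len 0.0943
[... 674 characters left out ...]
92   0.1059] nose [0.5229 0.0328 0.0222] rod [ 0.4882 -0.1539  0.0084]
roll [ 0.5746 -0.237   0.0311] [-0.2364  0.9717  0.0014] yaw -0.2386424075205731 len 0.09323797159432423 0.003044290375505312
holder rect ((589.44775390625, 315.93853759765625), (218.7295684814453, 268.3514404296875), 0.08631490916013718)
wall 422 [0.5653 0.3982 0.118 ] ((563.58056640625, 397.29150390625), (50.53642272949219, 9.958342552185059), 14.598416328430176)
tops 234 [0.6078 0.233  0.087 ] ((605.3308715820312, 232.3505096435547), (39.65681838989258, 18.84100341796875), 14.66884708404541)
tops 330 [0.57   0.3909 0.0884] ((566.9013671875, 385.4525451660156), (50.4241828918457, 33.657203674316406), 15.052741050720215)
```

```bash
cat > plan.py <<'E'
import numpy as np
from scipy.spatial.transform import Rotation as R
from rig import get_obs
def pose():
    o=get_obs();q=o['ee_rot'];return np.array(o['ee_pos']),R.from_quat([q[1],q[2],q[3],q[0]])
def down(deg,pitch=0):  # tool x at world angle deg; pitch (rad)>0 raises tool-x side
    a=np.radians(deg);x=np.array([np.cos(a)*np.cos(pitch),np.sin(a)*np.cos(pitch),np.sin(pitch)])
    y=np.array([np.sin(a),-np.cos(a),0]);return R.from_matrix(np.stack([x,y,np.cross(x,y)],1))
def plan(wps,grip,start=None):
    """wps: (pos,Rot,nrows)"""
    p,r=start or pose();rows=[]
    for P,Q,n in wps:
        P=np.array(P);p0,r0=p,r;rv=(r0.inv()*Q).as_rotvec()
        for i in range(1,n+1):
            tp=p0+(P-p0)*i/n;tr=r0*R.from_rotvec(rv*i/n)
            s=np.round(r.inv().apply(tp-p)/.12,3);t=np.round((r.inv()*tr).as_rotvec()/2/np.pi,4)
            if np.linalg.norm(s)*.12>.0415 or np.linalg.norm(t)*360>7.1:print('TOO FAST',i)
            p=p+r.apply(s*.12);r=r*R.from_rotvec(t*2*np.pi);rows.append([grip]+s.tolist()+t.tolist())
    for i in range(0,len(rows),5):print(str(rows[i:i+5]).replace(' ',''))
    print('end',p.round(4),r.as_quat().round(3));return p,r
E
python3 - <<'E'
from plan import *
plan([([.511,-.015,.2],down(79.3),20)],1)
E
```

```text
[[1,-0.194,-0.172,0.006,-0.0,0.0,0.0103],[1,-0.204,-0.159,0.006,-0.0,0.0,0.0104],[1,-0.215,-0.145,0.006,-0.0,0.0,0.0103],[1,-0.223,-0.131,0.006,-0.0,0.0,0.0104],[1,-0.231,-0.116,0.005,-0.0,0.0,0.0103]]
[[1,-0.239,-0.101,0.006,-0.0,0.0,0.0104],[1,-0.244,-0.085,0.006,-0.0,0.0001,0.0103],[1,-0.25,-0.069,0.006,-0.0001,-0.0,0.0103],[1,-0.253,-0.053,0.006,0.0,-0.0,0.0104],[1,-0.257,-0.036,0.005,0.0,-0.0,0.0103]]
[[1,-0.258,-0.02,0.006,0.0,-0.0,0.0104],[1,-0.259,-0.003,0.006,0.0,-0.0,0.0103],[1,-0.258,0.014,0.006,-0.0,-0.0,0.0104],[1,-0.257,0.031,0.005,-0.0,0.0,0.0103],[1,-0.255,0.048,0.006,-0.0,0.0,0.0103]]
[[1,-0.251,0.064,0.006,-0.0,0.0,0.0104],[1,-0.246,0.08,0.005,-0.0,0.0,0.0103],[1,-0.241,0.096,0.006,-0.0,0.0,0.0104],[1,-0.234,0.111,0.006,-0.0001,0.0,0.0103],[1,-0.226,0.126,0.005,0.0,0.0001,0.0104]]
end [ 0.511  -0.015   0.2001] [0.77  0.638 0.    0.   ]
```

Emit:
{"op": "play_rows", "data": {"increments": [[1, -0.194, -0.172, 0.006, 0, 0, 0.0103], [1, -0.204, -0.159, 0.006, 0, 0, 0.0104], [1, -0.215, -0.145, 0.006, 0, 0, 0.0103], [1, -0.223, -0.131, 0.006, 0, 0, 0.0104], [1, -0.231, -0.116, 0.005, 0, 0, 0.0103]]}}

```text
time: 0.52
ee_pos: [0.3352, 0.4152, 0.2104]
ee_rot: [-0.0, 0.383, 0.924, -0.0]
wrist_force: [1.1, -0.3, 0.6]
grip_width: 0.0852
gripper_force: 0.0
```

Emit:
{"op": "play_rows", "data": {"increments": [[1, -0.239, -0.101, 0.006, 0, 0, 0.0104], [1, -0.244, -0.085, 0.006, 0, 0, 0.0103], [1, -0.25, -0.069, 0.006, 0, 0, 0.0103], [1, -0.253, -0.053, 0.006, 0, 0, 0.0104], [1, -0.257, -0.036, 0.005, 0, 0, 0.0103]]}}

```text
time: 0.93
ee_pos: [0.3939, 0.2714, 0.2071]
ee_rot: [-0.0, 0.527, 0.85, -0.0]
wrist_force: [0.7, 0.0, 0.7]
grip_width: 0.0854
gripper_force: 0.0
```

Emit:
{"op": "play_rows", "data": {"increments": [[1, -0.258, -0.02, 0.006, 0, 0, 0.0104], [1, -0.259, -0.003, 0.006, 0, 0, 0.0103], [1, -0.258, 0.014, 0.006, 0, 0, 0.0104], [1, -0.257, 0.031, 0.005, 0, 0, 0.0103], [1, -0.255, 0.048, 0.006, 0, 0, 0.0103]]}}

```text
time: 1.35
ee_pos: [0.4526, 0.1276, 0.2037]
ee_rot: [-0.0, 0.658, 0.753, -0.0]
wrist_force: [-0.3, 0.3, -1.1]
grip_width: 0.0853
gripper_force: 0.0
```

Emit:
{"op": "play_rows", "data": {"increments": [[1, -0.251, 0.064, 0.006, 0, 0, 0.0104], [1, -0.246, 0.08, 0.005, 0, 0, 0.0103], [1, -0.241, 0.096, 0.006, 0, 0, 0.0104], [1, -0.234, 0.111, 0.006, 0, 0, 0.0103], [1, -0.226, 0.126, 0.005, 0, 0, 0.0104]]}}

```text
time: 1.77
ee_pos: [0.5112, -0.0162, 0.2003]
ee_rot: [-0.0, 0.771, 0.637, -0.0]
wrist_force: [0.6, -0.1, -0.2]
grip_width: 0.0848
gripper_force: 0.0
```

Run:
```python
from rig import *
import cv2,numpy as np
c=camera_info("wrist");p,d=snapshot("wrist");np.savez("w1.npz",p=p,d=d,**c)
cv2.imwrite("pics/w1.png",p[:,:,::-1]);o=get_obs();print(o['time'],o['ee_pos'],o['ee_rot'],-np.array(c['R']).T@c['t'],(d>0).mean())
```

```text
1.8167 [ 0.51254898 -0.02266727  0.20042195] [ 1.26047480e-03  7.74583857e-01  6.32469850e-01 -3.85752976e-04] [0.52398049 0.04920914 0.36161494] 0.9959353741496598
```

View pics/w1.png

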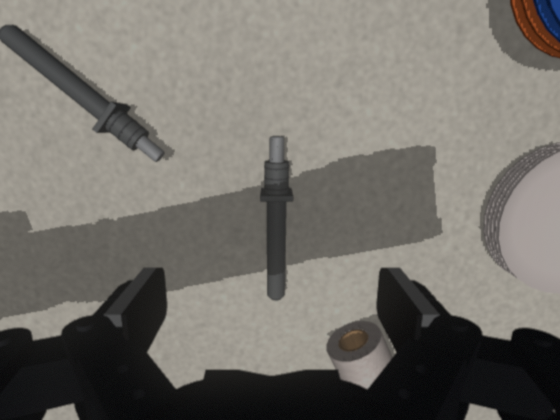

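The wrist view shows the spindle upright in the picture: nose tip (278,137), flange (277,193), rod end (276,298). The roll's near end is at (353,342). I measure both here.

Run:
```python
from h import *
from plan import *
np.set_printoptions(precision=4,suppress=True)
s=load('w1');s={k:np.array(v) for k,v in s.items()}
print(get_obs()['time'],pose()[0],pose()[1].as_quat())
P=pts(['w1'],([.47,-.17],[.55,.07]),(.005,.045))[0]
rod=P[(P[:,1]<-.04)&(P[:,1]>-.125)]
a,w,r=cyl(rod,.01,np.array([.5,-.08,.015]),.18);t=(P-a)@w;print('rod fit',a,w,'yaw',np.arctan2(w[0],w[1]),r,'ends',np.percentile(t,[.1,.5,99.5,99.9]))
# widths along axis -> flange
n=np.array([w[1],-w[0]])/np.hypot(w[0],w[1]);x=(P[:,:2]-a[:2])@n
for lo in np.arange(.04,.16,.003):
    q=(t>=lo)&(t<lo+.003)
    if q.sum()>3:print('%.3f w%.4f mid %.4f z%.4f'%(lo,np.ptp(x[q]),(x[q].max()+x[q].min())/2,P[q,2].max()))
# two-view check: nose tip & rod end by rays at known height vs top
print('ray nose',ray(s,[278,137],.025),'rod',ray(s,[276,298],.012))
tp=load('top0');print('top rays',ray(tp,[[268,181],[338,195]],.02))
Q=pts(['w1'],([.5,-.32],[.65,-.15]),(.005,.075))[0];print('roll',len(Q),Q.min(0),Q.max(0))
```

```text
1.8167 [ 0.5125 -0.0227  0.2004] [ 0.7746  0.6325 -0.0004  0.0013]
rod fit [ 0.5038 -0.08    0.0144] [0.1904 0.9801 0.0564] yaw 0.1919244974770438 0.00043168731490116606 ends [-0.0609 -0.0573  0.1129  0.1132]
0.040 w0.0192 mid 0.0005 z0.0276
0.043 w0.0191 mid 0.0004 z0.0279
0.046 w0.0190 mid 0.0004 z0.0282
0.049 w0.0189 mid 0.0003 z0.0280
0.052 w0.0316 mid 0.0002 z0.0347
0.055 w0.0319 mid -0.0000 z0.0352
0.058 w0.0315 mid 0.0000 z0.0354
0.061 w0.0225 mid 0.0003 z0.0315
0.064 w0.0236 mid -0.0003 z0.0319
0.067 w0.0224 mid 0.0002 z0.0310
0.070 w0.0224 mid 0.0002 z0.0313
0.073 w0.0233 mid -0.0004 z0.0321
0.076 w0.0233 mid -0.0004 z0.0323
0.079 w0.0232 mid -0.0004 z0.0322
0.082 w0.0243 mid 0.0002 z0.0327
0.085 w0.0230 mid -0.0004 z0.0324
0.088 w0.0231 mid -0.0004 z0.0325
0.091 w0.0124 mid 0.0001 z0.0273
0.094 w0.0124 mid 0.0001 z0.0277
0.097 w0.0123 mid 0.0000 z0.0279
0.100 w0.0123 mid 0.0000 z0.0281
0.103 w0.0123 mid 0.0000 z0.0285
0.106 w0.0122 mid -0.0000 z0.0282
0.109 w0.0122 mid -0.0000 z0.0290
0.112 w0.0123 mid -0.0000 z0.0285
ray nose [[0.5265 0.0295 0.025 ]] rod [[ 0.4924 -0.1411  0.012 ]]
top rays [[ 0.5251  0.0249  0.02  ]
 [ 0.4892 -0.1392  0.02  ]]
roll 3018 [ 0.5366 -0.2318  0.005 ] [ 0.6052 -0.1858  0.0639]
```

Emit:
{"op": "play_rows", "data": {"increments": [[1, 0, 0, 0, 0, 0, 0], [1, 0, 0, 0, 0, 0, 0], [1, 0, 0, 0, 0, 0, 0], [1, 0, 0, 0, 0, 0, 0], [1, 0, 0, 0, 0, 0, 0]]}}

```text
time: 2.23
ee_pos: [0.5109, -0.0136, 0.2005]
ee_rot: [-0.0, 0.769, 0.639, 0.0]
wrist_force: [-0.0, 0.7, 1.1]
grip_width: 0.0856
gripper_force: 0.0
```

Run:
```python
from plan import *
print(*pose()[0],pose()[1].as_matrix()[:,0])
plan([([.5179,-.0073,.07],down(79.0,.056),7),([.5179,-.0073,.018],down(79.0,.056),3)],1)
from h import *
for nm in (['w1'],['w1','top0','scene0']):
    P=np.vstack(pts(nm,([.5,-.32],[.65,-.15]),(.012,.072)))
    a,wv,r=cyl(P,.031,np.r_[.575,-.237,.031],-.24)
    t=(P-a)@wv;lo,hi=np.percentile(t,[.5,99.5]);print('roll',a,wv,'yaw',np.arctan2(wv[0],wv[1]),r,'near end',a+wv*hi,'far',a+wv*lo)
```

```text
0.5109269080879734 -0.013639345826208139 0.200478040693333 [1.83921210e-01 9.82940914e-01 3.85253585e-04]
[[1,0.009,0.007,0.155,-0.0,0.0013,0.0002],[1,0.008,0.007,0.156,-0.0,0.0012,0.0001],[1,0.006,0.006,0.155,-0.0,0.0013,0.0002],[1,0.005,0.007,0.156,-0.0,0.0013,0.0001],[1,0.004,0.007,0.155,-0.0,0.0012,0.0002]]
[[1,0.003,0.007,0.156,-0.0,0.0013,0.0002],[1,0.001,0.006,0.155,-0.0001,0.0013,0.0001],[1,-0.008,0.0,0.144,0.0,-0.0,0.0],[1,-0.008,0.0,0.145,0.0,-0.0,0.0],[1,-0.008,0.0,0.144,0.0,-0.0,0.0]]
end [ 0.5179 -0.0073  0.018 ] [ 0.771  0.636  0.022 -0.018]
roll [ 0.57689439 -0.237       0.03264211] [-0.24792837  0.9682114  -0.03313915] yaw -0.2506819155238827 0.00545640453016123 near end [ 0.56565291 -0.19309971  0.03113952] far [ 0.57449736 -0.22763911  0.03232171]
roll [ 0.57521563 -0.237       0.03136873] [-0.2172412   0.97610781  0.00445038] yaw -0.21898948198801532 0.004542903234077271 near end [ 0.56523157 -0.19213964  0.03157326] far [ 0.58509663 -0.28139728  0.03116631]
```

Emit:
{"op": "play_rows", "data": {"increments": [[1, 0.009, 0.007, 0.155, 0, 0.0013, 0.0002], [1, 0.008, 0.007, 0.156, 0, 0.0012, 0.0001], [1, 0.006, 0.006, 0.155, 0, 0.0013, 0.0002], [1, 0.005, 0.007, 0.156, 0, 0.0013, 0.0001], [1, 0.004, 0.007, 0.155, 0, 0.0012, 0.0002]]}}

```text
time: 2.65
ee_pos: [0.5161, -0.0095, 0.1066]
ee_rot: [-0.013, 0.771, 0.636, 0.016]
wrist_force: [0.6, 1.5, 0.5]
grip_width: 0.0851
gripper_force: 0.0
```

Emit:
{"op": "play_rows", "data": {"increments": [[1, 0.003, 0.007, 0.156, 0, 0.0013, 0.0002], [1, 0.001, 0.006, 0.155, 0, 0.0013, 0.0001], [1, -0.008, 0, 0.144, 0, 0, 0], [1, -0.008, 0, 0.145, 0, 0, 0], [1, -0.008, 0, 0.144, 0, 0, 0]]}}

```text
time: 3.07
ee_pos: [0.518, -0.0077, 0.0173]
ee_rot: [-0.018, 0.772, 0.636, 0.022]
wrist_force: [0.3, -0.1, 0.1]
grip_width: 0.0857
gripper_force: 0.0
```

Emit:
{"op": "play_rows", "data": {"increments": [[1, 0, 0, 0, 0, 0, 0], [0.5, 0, 0, 0, 0, 0, 0], [0, 0, 0, 0, 0, 0, 0], [0, 0, 0, 0, 0, 0, 0], [0, 0, 0, 0, 0, 0, 0]], "newtons": 60}}

```text
time: 3.48
ee_pos: [0.5188, -0.0082, 0.0191]
ee_rot: [-0.017, 0.772, 0.635, 0.022]
wrist_force: [-0.1, -0.8, -0.9]
grip_width: 0.0385
gripper_force: 0.0
```

Emit:
{"op": "play_rows", "data": {"increments": [[0, 0, 0, 0, 0, 0, 0], [0, 0, 0, 0, 0, 0, 0], [0, 0, 0, 0, 0, 0, 0], [0, 0, 0, 0, 0, 0, 0], [0, 0, 0, 0, 0, 0, 0]]}}

```text
time: 3.9
ee_pos: [0.5181, -0.0084, 0.0181]
ee_rot: [-0.018, 0.772, 0.635, 0.022]
wrist_force: [0.5, -0.1, -0.1]
grip_width: 0.0001
gripper_force: 0.0
```

Run:
```python
from rig import *
import cv2,numpy as np
c=camera_info("wrist");p,d=snapshot("wrist");np.savez("w2.npz",p=p,d=d,**c)
p2,d2=snapshot("scene");np.savez("scene2.npz",p=p2,d=d2,**camera_info("scene"))
a=cv2.resize(p2[140:300,190:330],(490,560));b=cv2.resize(p,(300,225));im=np.zeros((560,790,3),np.uint8);im[:,:490]=a;im[:225,490:]=b
cv2.imwrite("pics/w2.png",im[:,:,::-1])
```

```text
(no output)
```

View pics/w2.png

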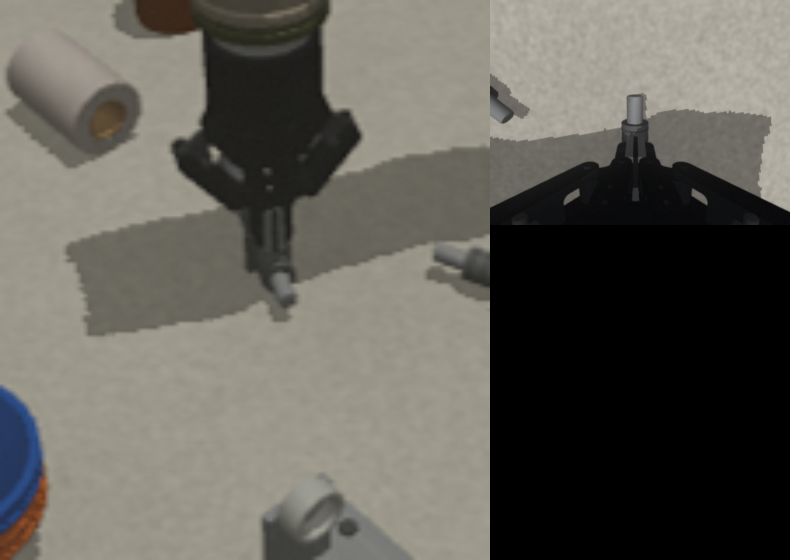

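The scene crop shows the fingers around the collar, with the nose sticking out at (285,290). The 0-width reading doesn't fit that, so I'll read the state again before doing anything.

Run:
```python
from rig import get_obs
from h import *
o=get_obs();print(o['time'],o['grip_width'],o['gripper_force'],o['ee_pos'],o['wrist_force'])
s=load('w2');C=cloud(s)
d=s['d'];np.set_printoptions(precision=3,suppress=True)
# nose points: rows 175-235, col 260-285
P=C[175:235,255:292].reshape(-1,3);P=P[P[:,2]>.012];print(len(P),P.min(0),P.max(0),P.mean(0))
for v in range(170,330,15):
  print(v,C[v,262:290:4,2])
```

```text
4.0 5.7901694119022825e-05 0.0 [ 0.51804172 -0.0084507   0.01802033] [-0.58954253  0.3340408   0.33003781]
1831 [0.513 0.004 0.012] [0.532 0.048 0.183] [0.523 0.018 0.027]
170 [0.002 0.002 0.003 0.002 0.001 0.003 0.001]
185 [0.027 0.026 0.027 0.026 0.027 0.025 0.   ]
200 [0.026 0.027 0.027 0.027 0.026 0.024 0.002]
215 [0.026 0.026 0.027 0.027 0.026 0.025 0.001]
230 [0.025 0.026 0.026 0.026 0.026 0.024 0.024]
245 [0.031 0.031 0.032 0.032 0.032 0.031 0.029]
260 [0.048 0.048 0.047 0.047 0.047 0.048 0.047]
275 [0.062 0.061 0.061 0.063 0.062 0.061 0.061]
290 [0.073 0.074 0.073 0.073 0.074 0.073 0.073]
305 [0.084 0.075 0.075 0.074 0.083 0.084 0.084]
320 [0.091 0.082 0.074 0.075 0.083 0.092 0.092]
```

Run:
```python
from h import *
from plan import *
import cv2
np.set_printoptions(precision=4,suppress=True)
p,r=pose()
for n in('w2','scene2'):
    C=cloud(load(n));d=load(n)['d'];L=r.inv().apply((C.reshape(-1,3)-p));L=L[(d.ravel()>0)]
    L=L[(np.abs(L[:,0])<.05)&(np.abs(L[:,1])<.07)]
    for z0 in np.arange(-.06,.02,.008):
        q=L[(L[:,2]>=z0)&(L[:,2]<z0+.008)]
        if len(q)>5:
            h=np.histogram(q[:,1],np.arange(-.04,.0401,.004))[0];print(n,'z%.3f'%z0,len(q),'x',q[:,0].min(),q[:,0].max(),h)
s=load('w2')['p'];cv2.imwrite('pics/w2c.png',cv2.convertScaleAbs(cv2.resize(s[160:420,140:420,::-1],None,fx=2.2,fy=2.2),alpha=2.2,beta=20))
```

```text
w2 z-0.060 1013 x -0.011640892710359771 0.012508761835384435 [  0   0   0   0   0   3   3  24  70 405 399  76  22   5   6   0   0   0
   0   0]
w2 z-0.052 594 x 0.006152878532604472 0.011763812271292822 [  0   0   0   0   0   0  28  61  88 120 108  89  64  36   0   0   0   0
   0   0]
w2 z-0.044 655 x 0.006143059262395198 0.011559370680424227 [  0   0   0   0   0   0  41 103  88  99  92  87  99  46   0   0   0   0
   0   0]
w2 z-0.036 549 x 0.006195031850902134 0.011520885914308545 [ 0  0  0  0  0  0 28 87 69 90 77 74 86 38  0  0  0  0  0  0]
w2 z-0.028 257 x 0.0060537569675833455 0.011586562152839909 [ 0  0  0  0  0  0  1 31 45 52 48 43 33  4  0  0  0  0  0  0]
w2 z-0.020 300 x 0.007074865600417659 0.016107067352672075 [  0   0   0   0   0   0   0   0  36 140 114  10   0   0   0   0   0   0
   0   0]
w2 z-0.012 2449 x -0.0499447079932371 0.03992508571322555 [  0   0   0   0   0   0   1 264 469 581 538 386 210   0   0   0   0   0
   0   0]
w2 z-0.004 414 x -0.0025049569867465205 0.03997720562284848 [  0   0   0   0   0   0  14  53 110  27  26 123  61   0   0   0   0   0
   0   0]
w2 
[... 681 characters left out ...]
 2 0 0 0 0 0 0]
scene2 z-0.028 19 x -0.0006902848805568505 0.01143377451515152 [0 0 0 0 0 0 2 1 4 3 3 3 2 1 0 0 0 0 0 0]
scene2 z-0.020 13 x -0.016718501255503563 0.01627835150814555 [0 0 0 0 0 0 0 0 2 3 3 1 1 3 0 0 0 0 0 0]
scene2 z-0.012 103 x -0.04703509680278395 0.039575172450863935 [ 0  0  0  0  0  0  0  7 14 18 21 26 12  5  0  0  0  0  0  0]
scene2 z-0.004 52 x -0.04395592603681116 0.04181782699624942 [ 0  0  0  0  0  1  6  3  5  5  6 11 11  4  0  0  0  0  0  0]
scene2 z0.004 20 x -0.042711968282484476 0.039654749266617266 [1 0 1 0 0 0 0 1 1 1 1 2 5 4 0 0 1 0 1 0]
scene2 z0.012 1103 x -0.04973771650714666 0.04985554582834581 [37 37 37 31 29 21 10  7  3  5 13 19 28 38 37 39 37 42 36 40]
```

View pics/w2c.png

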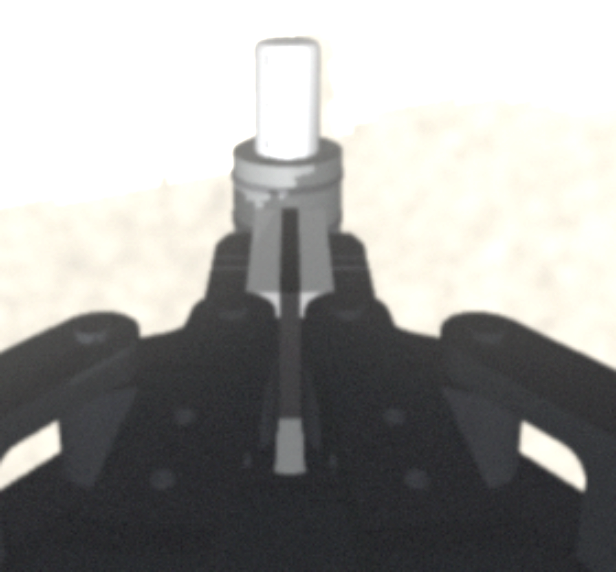

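The enlarged wrist crop shows the fingers shut just above the collar (finger ends near (290,215)), with the spindle undisturbed. So the fingertips sit higher than the stated TCP implies. I'll measure the real tip height.

Run:
```python
from h import *
from plan import *
np.set_printoptions(precision=3,suppress=True)
p,r=pose()
for n in('w2','scene2'):
    C=cloud(load(n));d=load(n)['d'];L=r.inv().apply((C.reshape(-1,3)-p));L=L[(d.ravel()>0)]
    L=L[(np.abs(L[:,0])<.08)&(np.abs(L[:,1])<.10)]
    for z0 in np.r_[np.arange(-.16,-.04,.01),np.arange(-.04,.0,.003)]:
        dz=.01 if z0<-.041 else .003
        q=L[(L[:,2]>=z0)&(L[:,2]<z0+dz)]
        if len(q)>5: print(n,'z%.3f'%z0,len(q),'x',np.percentile(q[:,0],[2,98]),'y',np.percentile(q[:,1],[2,98]))
```

```text
w2 z-0.120 2618 x [0.017 0.02 ] y [-0.018  0.018]
w2 z-0.110 11570 x [0.009 0.018] y [-0.052  0.055]
w2 z-0.100 14458 x [-0.002  0.017] y [-0.052  0.053]
w2 z-0.090 7938 x [-0.008  0.017] y [-0.045  0.045]
w2 z-0.080 8045 x [-0.008  0.013] y [-0.037  0.037]
w2 z-0.070 3302 x [-0.008  0.014] y [-0.031  0.031]
w2 z-0.060 1114 x [-0.01   0.012] y [-0.01   0.011]
w2 z-0.050 827 x [0.006 0.011] y [-0.013  0.013]
w2 z-0.040 244 x [0.006 0.011] y [-0.013  0.013]
w2 z-0.037 236 x [0.006 0.011] y [-0.013  0.013]
w2 z-0.034 210 x [0.007 0.011] y [-0.013  0.013]
w2 z-0.031 180 x [0.006 0.011] y [-0.013  0.013]
w2 z-0.028 171 x [0.006 0.011] y [-0.011  0.012]
w2 z-0.025 85 x [0.007 0.011] y [-0.008  0.009]
w2 z-0.016 56 x [0.008 0.016] y [-0.005  0.003]
w2 z-0.013 843 x [-0.058  0.016] y [-0.008  0.007]
w2 z-0.010 976 x [-0.057  0.038] y [-0.01  0.01]
w2 z-0.007 1068 x [0.001 0.039] y [-0.011  0.011]
w2 z-0.004 284 x [-0.001  0.04 ] y [-0.012  0.011]
w2 z-0.001 92 x [0.01 0.04] y [-0.012  0.011]
scene2 z-0.160 127 x [0.004 0.039] y [-0.033  0.036]
scene2 z-0.150 51 x [-0.004  0.037] y [-0.035  0
[... 434 characters left out ...]
3  0.031]
scene2 z-0.060 35 x [-0.006  0.013] y [-0.013  0.014]
scene2 z-0.050 40 x [-0.006  0.013] y [-0.013  0.013]
scene2 z-0.040 14 x [0.003 0.011] y [-0.012  0.012]
scene2 z-0.037 11 x [0.002 0.012] y [-0.012  0.012]
scene2 z-0.034 10 x [0.005 0.01 ] y [-0.012  0.012]
scene2 z-0.031 15 x [-0.001  0.012] y [-0.01   0.011]
scene2 z-0.028 10 x [0.    0.011] y [-0.013  0.012]
scene2 z-0.025 6 x [0.008 0.011] y [-0.006  0.005]
scene2 z-0.013 21 x [-0.016  0.016] y [-0.006  0.013]
scene2 z-0.010 41 x [-0.049  0.036] y [-0.01   0.011]
scene2 z-0.007 50 x [-0.044  0.037] y [-0.011  0.014]
scene2 z-0.004 34 x [-0.061  0.041] y [-0.014  0.012]
scene2 z-0.001 16 x [-0.042  0.04 ] y [-0.014  0.014]
```

The fingertips end 23 mm short of the reported TCP, so every height gets a 34 mm correction along the tool axis. I open, go 36 mm lower and close again.

Emit:
{"op": "play_rows", "data": {"increments": [[1, 0, 0, 0, 0, 0, 0], [1, 0, 0, 0, 0, 0, 0], [1, 0, 0, 0, 0, 0, 0], [1, 0, 0, 0, 0, 0, 0], [1, 0, 0, 0, 0, 0, 0]]}}

```text
time: 4.42
ee_pos: [0.518, -0.0084, 0.018]
ee_rot: [-0.018, 0.772, 0.635, 0.022]
wrist_force: [0.1, 0.1, -0.4]
grip_width: 0.0604
gripper_force: 0.0
```

Emit:
{"op": "play_rows", "data": {"increments": [[1, 0.008, 0, 0.06, 0, 0, 0], [1, 0, 0, 0.06, 0, 0, 0], [1, 0, 0, 0.06, 0, 0, 0], [1, 0, 0, 0.06, 0, 0, 0], [1, 0, 0, 0.06, 0, 0, 0]]}}

```text
time: 4.83
ee_pos: [0.5183, -0.0055, -0.019]
ee_rot: [-0.018, 0.772, 0.635, 0.021]
wrist_force: [-0.1, 0.6, -0.7]
grip_width: 0.0852
gripper_force: 0.0
```

Emit:
{"op": "play_rows", "data": {"increments": [[0, 0, 0, 0, 0, 0, 0], [0, 0, 0, 0, 0, 0, 0], [0, 0, 0, 0, 0, 0, 0], [0, 0, 0, 0, 0, 0, 0], [0, 0, 0, 0, 0, 0, 0]]}}

```text
time: 5.25
ee_pos: [0.5197, -0.0055, -0.0168]
ee_rot: [-0.017, 0.772, 0.635, 0.022]
wrist_force: [-2.2, 0.6, 15.1]
grip_width: 0.0255
gripper_force: 7.1
```

Emit:
{"op": "play_rows", "data": {"increments": [[0, 0, 0, 0, 0, 0, 0], [0, 0, 0, 0, 0, 0, 0], [0, 0, 0, 0, 0, 0, 0], [0, 0, 0, 0, 0, 0, 0], [0, 0, 0, 0, 0, 0, 0]]}}

```text
time: 5.67
ee_pos: [0.52, -0.0056, -0.0165]
ee_rot: [-0.017, 0.772, 0.635, 0.023]
wrist_force: [-1.0, 0.3, 9.4]
grip_width: 0.0224
gripper_force: 60.4
```

Run:
```python
from plan import *
p,r=pose();print(p)
# rep tcp xy above collar centre offset small
plan([([p[0],p[1],.0],down(79.2,0),4),([.524,-.024,.000],down(103.5,0),11)],0)
```

```text
[ 0.52000623 -0.00555521 -0.01647964]
[[0,0.002,0.0,-0.034,0.0001,-0.0023,-0.0002],[0,0.001,0.0,-0.035,0.0001,-0.0022,-0.0002],[0,0.001,0.0,-0.034,0.0001,-0.0023,-0.0003],[0,0.001,0.0,-0.034,0.0001,-0.0023,-0.0002],[0,-0.013,0.006,-0.0,0.0,0.0,-0.0061]]
[[0,-0.014,0.005,-0.0,0.0,0.0,-0.0062],[0,-0.013,0.004,-0.0,0.0,0.0,-0.0061],[0,-0.014,0.004,-0.0,0.0,0.0,-0.0061],[0,-0.014,0.004,-0.0,0.0,0.0,-0.0062],[0,-0.014,0.003,-0.0,0.0,0.0,-0.0061]]
[[0,-0.014,0.002,-0.0,0.0,0.0,-0.0061],[0,-0.014,0.002,-0.0,0.0,0.0,-0.0062],[0,-0.014,0.002,-0.0,0.0,0.0,-0.0061],[0,-0.015,0.0,-0.0,0.0,0.0,-0.0062],[0,-0.014,0.001,-0.0,0.0,0.0,-0.0061]]
end [ 0.524 -0.024 -0.   ] [ 0.619  0.785 -0.     0.   ]
```

Emit:
{"op": "play_rows", "data": {"increments": [[0, 0.002, 0, -0.034, 0, -0.0023, -0.0002], [0, 0.001, 0, -0.035, 0, -0.0022, -0.0002], [0, 0.001, 0, -0.034, 0, -0.0023, -0.0003], [0, 0.001, 0, -0.034, 0, -0.0023, -0.0002], [0, -0.013, 0.006, 0, 0, 0, -0.0061]]}}

```text
time: 6.08
ee_pos: [0.5196, -0.0058, -0.0005]
ee_rot: [0.001, 0.758, 0.653, -0.001]
wrist_force: [-0.5, -1.3, -1.9]
grip_width: 0.0221
gripper_force: 58.7
```

Emit:
{"op": "play_rows", "data": {"increments": [[0, -0.014, 0.005, 0, 0, 0, -0.0062], [0, -0.013, 0.004, 0, 0, 0, -0.0061], [0, -0.014, 0.004, 0, 0, 0, -0.0061], [0, -0.014, 0.004, 0, 0, 0, -0.0062], [0, -0.014, 0.003, 0, 0, 0, -0.0061]]}}

```text
time: 6.5
ee_pos: [0.5208, -0.0154, -0.0012]
ee_rot: [0.001, 0.691, 0.723, -0.001]
wrist_force: [-0.0, -0.3, -0.9]
grip_width: 0.0223
gripper_force: 58.7
```

Emit:
{"op": "play_rows", "data": {"increments": [[0, -0.014, 0.002, 0, 0, 0, -0.0061], [0, -0.014, 0.002, 0, 0, 0, -0.0062], [0, -0.014, 0.002, 0, 0, 0, -0.0061], [0, -0.015, 0, 0, 0, 0, -0.0062], [0, -0.014, 0.001, 0, 0, 0, -0.0061]]}}

```text
time: 6.92
ee_pos: [0.5227, -0.0237, -0.0012]
ee_rot: [0.0, 0.618, 0.786, -0.001]
wrist_force: [1.3, -0.1, -1.2]
grip_width: 0.0221
gripper_force: 58.7
```

Emit:
{"op": "play_rows", "data": {"increments": [[0, 0, 0, 0, 0, 0, 0], [0, 0, 0, 0, 0, 0, 0], [0, 0, 0, 0, 0, 0, 0], [0, 0, 0, 0, 0, 0, 0], [0, 0, 0, 0, 0, 0, 0]]}}

```text
time: 7.33
ee_pos: [0.5226, -0.0237, -0.0014]
ee_rot: [0.0, 0.619, 0.785, -0.001]
wrist_force: [-0.4, -0.4, -1.8]
grip_width: 0.0221
gripper_force: 58.7
```

```bash
cat > m3.py <<'E'
import sys
from rig import *
from h import *
from plan import pose
tag=sys.argv[1];np.set_printoptions(precision=4,suppress=True)
for n in("top","scene"):
    p,d=snapshot(n);np.savez(n+tag+".npz",p=p,d=d,**camera_info(n))
a=load('top'+tag)['p'];b=load('scene'+tag)['p']
im=np.zeros((560,800,3),np.uint8);im[:]=0
im[:,:400]=cv2.resize(a[100:240,290-60:330],(400,560)) if 0 else cv2.resize(a[90:230,230:410],(400,560)) if 0 else cv2.resize(a[90:230,260:400],(400,400),interpolation=2)[[i for i in range(400)]+[399]*160]
im[:400,400:]=cv2.resize(b[130:270,170:310],(400,400))
cv2.imwrite(f'pics/m{tag}.png',im[:400,:,::-1])
E
cat > m4.py <<'E'
import sys
from h import *
from plan import pose,get_obs
tag=sys.argv[1];np.set_printoptions(precision=4,suppress=True)
p,r=pose();X=r.as_matrix()[:,0];print('tcp',p,'toolx',X,'t',get_obs()['time'],get_obs()['grip_width'])
def rod(n):
    C=cloud(load(n)).reshape(-1,3);C=C[load(n)['d'].ravel()>0];L=r.inv().apply(C-p)
    m=(L[:,0]<-.028)&(L[:,0]>-.145)&(np.abs(L[:,1])<.018)&(np.abs(L[:,2]+.035)<.025);return C[m]
for nm in (['top'+tag],['scene'+tag]):
    P=np.vstack([rod(n) for n in nm])
    c=P.mean(0);a,w,e=cyl(P[((P-c)@X)>-.05],.01,np.r_[c[:2],.03],np.arctan2(X[0],X[1]));t=(P-a)@w
    end=a+w*np.percentile(t,.5);print(nm,'rod',len(P),'mid',a,'dir',w,'end',end,e)
    Q=np.vstack(pts(nm,([.5,-.33],[.65,-.15]),(.012,.072)))
    Q=Q[np.linalg.norm(np.cross(Q-[.5752,-.237,.031],[-.235,.972,0]),axis=1)<.036]
    b,v,e=cyl(Q,.031,np.r_[.575,-.237,.031],-.24);t=(Q-b)@v
    print('   roll',b,v,'near',b+v*np.percentile(t,99.5),'far',b+v*np.percentile(t,.5),e)
    n=np.array([v[1],-v[0],0])/np.hypot(v[0],v[1])
    print('   rod end off axis lateral %.4f dz %.4f gap %.4f; yaw diff %.4f pitch %.4f'%((end-b)@n,end[2]-b[2],(end-b)@v-np.percentile(t,99.5),np.arctan2(w[0],w[1])-np.arctan2(v[0],v[1]),w[2]))
E
python3 m3.py 3; python3 m4.py 3
```

```text
tcp [ 0.5227 -0.0238 -0.0014] toolx [-0.2336  0.9723 -0.0011] t 7.4333 0.02196937949673333
['top3'] rod 155 mid [ 0.546  -0.1351  0.0329] dir [-0.2021  0.9783  0.0458] end [ 0.5506 -0.1574  0.0318] 0.0016655582140043448
   roll [ 0.5742 -0.237   0.031 ] [-0.2342  0.9722 -0.0049] near [ 0.5532 -0.15    0.0306] far [ 0.5852 -0.2825  0.0313] 0.002792965210254891
   rod end off axis lateral -0.0043 dz 0.0008 gap -0.0066; yaw diff 0.0327 pitch 0.0458
['scene3'] rod 125 mid [ 0.5444 -0.1226  0.0324] dir [-0.2221  0.975   0.0009] end [ 0.5513 -0.1529  0.0323] 0.0011536860872597497
   roll [ 0.5753 -0.237   0.0304] [-0.2285  0.9735 -0.0086] near [ 0.5553 -0.1515  0.0297] far [ 0.5861 -0.283   0.0308] 0.004038546891327006
   rod end off axis lateral -0.0042 dz 0.0019 gap -0.0004; yaw diff 0.0066 pitch 0.0009
```

View pics/m3.png

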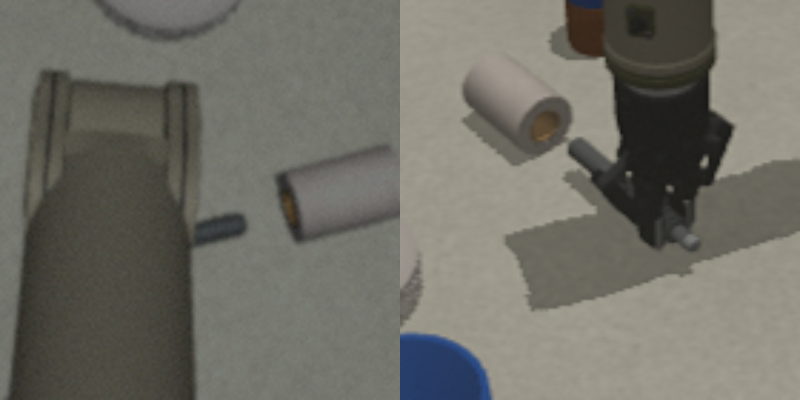

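The top view shows the rod end at (243,222) in front of the core at (288,208). The scene view shows it lined up with the core at (545,125). It is 4 mm off to the side, so I shift across and advance.

Emit:
{"op": "play_rows", "data": {"increments": [[0, 0, 0.018, 0.01, 0, 0, 0], [0, 0, 0.018, 0, 0, 0, 0], [0, -0.05, 0, 0, 0, 0, 0], [0, -0.06, 0, 0, 0, 0, 0], [0, -0.06, 0, 0, 0, 0, 0]]}}

```text
time: 7.85
ee_pos: [0.5318, -0.0437, -0.0026]
ee_rot: [0.0, 0.619, 0.785, -0.001]
wrist_force: [0.8, 0.9, 0.1]
grip_width: 0.0224
gripper_force: 58.7
```

Emit:
{"op": "play_rows", "data": {"increments": [[0, -0.06, 0, 0, 0, 0, 0], [0, -0.06, 0, 0, 0, 0, 0], [0, -0.05, 0, 0, 0, 0, 0], [0, -0.04, 0, 0, 0, 0, 0], [0, 0, 0, 0, 0, 0, 0]]}}

```text
time: 8.27
ee_pos: [0.5377, -0.0688, -0.0025]
ee_rot: [0.0, 0.62, 0.785, -0.001]
wrist_force: [-0.8, 0.4, -0.5]
grip_width: 0.0223
gripper_force: 58.7
```

```bash
python3 m3.py 4; python3 m4.py 4
```

```text
tcp [ 0.5375 -0.0673 -0.0026] toolx [-0.2333  0.9724 -0.0009] t 8.3667 0.02257310567856227
['top4'] rod 155 mid [ 0.5645 -0.188   0.0343] dir [-0.6439  0.6056 -0.4676] end [ 0.5858 -0.208   0.0497] 0.004223302845461173
   roll [ 0.5744 -0.237   0.0306] [-0.2432  0.9692 -0.0376] near [ 0.5578 -0.1709  0.0281] far [ 0.5859 -0.2828  0.0324] 0.0034481365557510408
   rod end off axis lateral 0.0181 dz 0.0191 gap -0.0435; yaw diff -0.5702 pitch -0.4676
['scene4'] rod 242 mid [ 0.5652 -0.1807  0.0342] dir [-0.3012  0.9496 -0.0867] end [ 0.5741 -0.2089  0.0367] 0.006008871148046011
   roll [ 0.5747 -0.237   0.0288] [-0.2514  0.9591 -0.1305] near [ 0.554 -0.158  0.018] far [ 0.5872 -0.2847  0.0352] 0.004586870109128555
   rod end off axis lateral 0.0065 dz 0.0080 gap -0.0564; yaw diff -0.0507 pitch -0.0867
```

View pics/m4.png

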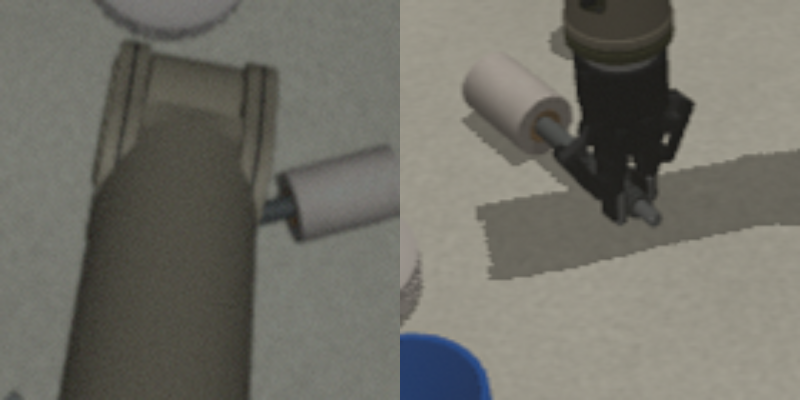

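The rod tip is now inside the core (top (290,207), scene (545,128)) and the roll hasn't moved. I continue.

Emit:
{"op": "play_rows", "data": {"increments": [[0, -0.05, 0, 0, 0, 0, 0], [0, -0.06, 0, 0, 0, 0, 0], [0, -0.06, 0, 0, 0, 0, 0], [0, -0.06, 0, 0, 0, 0, 0], [0, -0.06, 0, 0, 0, 0, 0]]}}

```text
time: 8.78
ee_pos: [0.5459, -0.1021, -0.0025]
ee_rot: [0.0, 0.619, 0.785, -0.001]
wrist_force: [0.7, 0.5, -1.4]
grip_width: 0.0219
gripper_force: 58.7
```

Emit:
{"op": "play_rows", "data": {"increments": [[0, -0.06, 0, 0, 0, 0, 0], [0, -0.06, 0, 0, 0, 0, 0], [0, -0.06, 0, 0, 0, 0, 0], [0, -0.06, 0, 0, 0, 0, 0], [0, -0.06, 0, 0, 0, 0, 0]]}}

```text
time: 9.2
ee_pos: [0.5542, -0.1368, -0.0025]
ee_rot: [0.0, 0.619, 0.785, -0.001]
wrist_force: [-0.4, 0.6, -1.5]
grip_width: 0.0223
gripper_force: 58.7
```

Emit:
{"op": "play_rows", "data": {"increments": [[0, -0.06, 0, 0, 0, 0, 0], [0, -0.05, 0, 0, 0, 0, 0], [0, -0.04, 0, 0, 0, 0, 0], [0, -0.03, 0, 0, 0, 0, 0], [0, 0, 0, 0, 0, 0, 0]]}}

```text
time: 9.62
ee_pos: [0.5592, -0.158, -0.0024]
ee_rot: [0.0, 0.619, 0.785, -0.001]
wrist_force: [1.1, 0.5, -1.1]
grip_width: 0.022
gripper_force: 58.7
```

```bash
cat > m5.py <<'E'
import sys
from rig import *
from h import *
from plan import pose
tag=sys.argv[1];np.set_printoptions(precision=4,suppress=True)
p,r=pose();X=r.as_matrix()[:,0];o=get_obs();print(o['time'],p,X,o['grip_width'])
for n in("top","scene"):
    q,d=snapshot(n);np.savez(n+tag+".npz",p=q,d=d,**camera_info(n))
    C=cloud(load(n+tag)).reshape(-1,3);L=r.inv().apply(C-p)
    m=(d.ravel()>0)&(L[:,0]<-.018)&(L[:,0]>-.22)&(np.abs(L[:,1])<.045)&(C[:,2]>.02)&(C[:,2]<.075)
    # roll body: radial distance from tool line > 24mm
    Q=C[m]
    b,v,e=cyl(Q,.031,np.r_[(p-.09*X)[:2],.031],np.arctan2(X[0],X[1]))
    k=np.abs(np.linalg.norm(np.cross(Q-b,v),axis=1)-.031)<.004;t=(Q[k]-p)@X
    print(n,len(Q),k.sum(),'axis',b,v,'along toolx',np.percentile(t,[.5,99.5]),e)
E
python3 m5.py 5
```

```text
9.6167 [ 0.5592 -0.158  -0.0024] [-0.2329  0.9725 -0.0014] 0.022028436918435437
top 83 79 axis [ 0.589  -0.2456  0.0581] [0.1821 0.6257 0.7585] along toolx [-0.1276 -0.1091] 0.0015777746168854827
scene 373 353 axis [ 0.577  -0.2456  0.0303] [-0.2513  0.9679 -0.0025] along toolx [-0.1286 -0.0343] 0.0015132156051168794
```

Emit:
{"op": "play_rows", "data": {"increments": [[0, -0.04, 0, 0, 0, 0, 0], [0, -0.04, 0, 0, 0, 0, 0], [0, -0.04, 0, 0, 0, 0, 0], [0, -0.03, 0, 0, 0, 0, 0], [0, -0.02, 0, 0, 0, 0, 0]]}}

```text
time: 10.13
ee_pos: [0.564, -0.1775, -0.0024]
ee_rot: [0.0, 0.619, 0.785, -0.001]
wrist_force: [0.0, 1.7, 0.0]
grip_width: 0.0223
gripper_force: 58.8
```

```bash
python3 m5.py 6
```

```text
10.1333 [ 0.564  -0.1775 -0.0024] [-0.2333  0.9724 -0.001 ] 0.022313413646805075
top 4 4 axis [ 0.5823 -0.265   0.0525] [-0.4552  0.5083  0.7311] along toolx [-0.1354 -0.1305] 5.46722457620526e-05
scene 264 247 axis [ 0.5805 -0.265   0.0305] [-0.2343  0.9722 -0.0006] along toolx [-0.1132 -0.0195] 0.0015861709725987808
```

Emit:
{"op": "play_rows", "data": {"increments": [[0, 0, 0, 0.015, 0, 0, 0], [0, 0, 0, 0.015, 0, 0, 0], [0.3, 0, 0, 0, 0, 0, 0], [0.5, 0, 0, 0, 0, 0, 0], [0.8, 0, 0, 0, 0, 0, 0]]}}

```text
time: 10.65
ee_pos: [0.564, -0.1769, -0.006]
ee_rot: [0.0, 0.619, 0.785, -0.0]
wrist_force: [0.4, -0.4, 0.3]
grip_width: 0.0485
gripper_force: 0.0
```

Emit:
{"op": "play_rows", "data": {"increments": [[1, 0, 0, 0, 0, 0, 0], [1, 0, 0, 0, 0, 0, 0], [1, 0, 0, -0.1, 0, 0, 0], [1, 0, 0, -0.2, 0, 0, 0], [1, 0, 0, -0.25, 0, 0, 0]]}}

```text
time: 11.07
ee_pos: [0.5626, -0.1767, 0.06]
ee_rot: [-0.001, 0.619, 0.785, -0.001]
wrist_force: [1.4, -0.3, 0.6]
grip_width: 0.0855
gripper_force: 0.0
```

Emit:
{"op": "play_rows", "data": {"increments": [[1, -0.1, 0, -0.2, 0, 0, 0], [1, -0.15, 0, 0, 0, 0, 0], [1, -0.15, 0, 0, 0, 0, 0], [1, -0.1, 0, 0, 0, 0, 0], [1, -0.05, 0, 0, 0, 0, 0]]}}

```text
time: 11.48
ee_pos: [0.5792, -0.243, 0.0847]
ee_rot: [0.001, 0.62, 0.785, -0.001]
wrist_force: [-0.1, 0.3, -0.1]
grip_width: 0.0857
gripper_force: 0.0
```

Emit:
{"op": "play_rows", "data": {"increments": [[1, 0, 0, 0, 0, 0, 0], [1, 0, 0, 0, 0, 0, 0], [1, 0, 0, 0, 0, 0, 0], [1, 0, 0, 0, 0, 0, 0], [1, 0, 0, 0, 0, 0, 0]]}}

```text
time: 11.9
ee_pos: [0.5794, -0.2401, 0.0839]
ee_rot: [0.0, 0.619, 0.786, -0.0]
wrist_force: [-1.2, 0.3, -0.5]
grip_width: 0.0852
gripper_force: 0.0
```

Run:
```python
from rig import *
from h import *
from plan import pose
np.set_printoptions(precision=4,suppress=True)
p,r=pose();X=r.as_matrix()[:,0];print(p,X,get_obs()['time'])
ims=[]
for n in("wrist","scene"):
    c=camera_info(n);q,d=snapshot(n);np.savez(n+"7.npz",p=q,d=d,**c);ims.append(q)
    C=cloud(load(n+"7")).reshape(-1,3);L=r.inv().apply(C-p)
    m=(d.ravel()>0)&(np.abs(L[:,0])<.13)&(np.abs(L[:,1])<.045)&(C[:,2]>.008)&(C[:,2]<.064);Q=C[m]
    b,v,e=cyl(Q,.031,np.r_[p[:2],.031],np.arctan2(X[0],X[1]))
    k=np.abs(np.linalg.norm(np.cross(Q-b,v),axis=1)-.031)<.003;t=r.inv().apply(Q[k]-p)
    print(n,len(Q),k.sum(),'axis',b,v,e,'tool x range',np.percentile(t[:,0],[.5,99.5]),'axis in tool',r.inv().apply(b-p))
    l=r.inv().apply(Q);l=r.inv().apply(Q-p);s=l[l[:,0]>.047];print('spindle pts',len(s),s.min(0),s.max(0)) if len(s) else 0
cv2.imwrite('pics/w7.png',np.hstack([cv2.resize(ims[0],(440,330)),cv2.resize(ims[1][130:265,150:300],(360,330))])[:,:,::-1])
```

```text
[ 0.5794 -0.2401  0.0839] [-0.2347  0.9721 -0.0006] 11.9
wrist 19299 9446 axis [ 0.5792 -0.2401  0.0309] [ 0.0751  0.9935 -0.085 ] 0.004406198176044106 tool x range [-0.0462  0.1011] axis in tool [ 0.0001 -0.0002  0.053 ]
spindle pts 3649 [ 0.047  -0.0185  0.0378] [0.104  0.0158 0.068 ]
scene 926 334 axis [ 0.5741 -0.2401  0.0272] [-0.2512  0.9338 -0.2549] 0.004975323622926255 tool x range [-0.0444  0.1048] axis in tool [ 0.0013 -0.0051  0.0568]
spindle pts 202 [ 0.0475 -0.0196  0.0378] [0.1076 0.0148 0.0758]
```

View pics/w7.png

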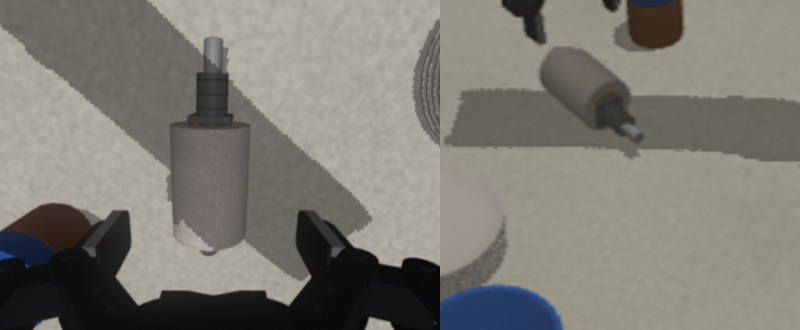

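The flange is up against the roll, at (210,120) in the wrist view, and the rod end shows past the far end at (208,250). I refine the roll's pose for the grasp.

Run:
```python
from h import *
from plan import *
np.set_printoptions(precision=4,suppress=True)
p,r=pose();X=r.as_matrix()[:,0]
C=cloud(load("wrist7")).reshape(-1,3);L=r.inv().apply(C-p)
m=(np.abs(L[:,0])<.036)&(np.abs(L[:,1])<.036)&(C[:,2]>.02)&(C[:,2]<.066);Q=C[m]
b,v,e=cyl(Q,.031,np.r_[p[:2],.031],np.arctan2(X[0],X[1]))
m=(np.abs(L[:,1])<.01)&(C[:,2]>.05)&(C[:,2]<.066);print('roll',b,v,e,'in tool',r.inv().apply(b-p),r.inv().apply(v),'x ext',np.percentile(L[m,0],[.5,50,99.5]))
m=(L[:,0]>.046)&(L[:,0]<.12)&(np.abs(L[:,1])<.025)&(C[:,2]>.01)&(C[:,2]<.06);S=L[m]
for lo in np.arange(.044,.11,.004):
    q=S[(S[:,0]>=lo)&(S[:,0]<lo+.004)]
    if len(q)>5: print('%.3f y %.4f..%.4f topz %.4f'%(lo,q[:,1].min(),q[:,1].max(),p[2]-np.percentile(q[:,2],2)))
```

```text
roll [ 0.5764 -0.2405  0.0318] [-0.2265  0.974   0.0013] 0.0004065803547790643 in tool [ 0.0007 -0.0029  0.0523] [ 1.      0.008  -0.0022] x ext [-0.0465  0.0031  0.0431]
0.044 y -0.0184..0.0154 topz 0.0458
0.048 y -0.0184..0.0159 topz 0.0455
0.052 y -0.0126..0.0107 topz 0.0408
0.056 y -0.0126..0.0106 topz 0.0404
0.060 y -0.0126..0.0105 topz 0.0405
0.064 y -0.0125..0.0111 topz 0.0406
0.068 y -0.0124..0.0111 topz 0.0405
0.072 y -0.0125..0.0116 topz 0.0404
0.076 y -0.0124..0.0109 topz 0.0404
0.080 y -0.0124..0.0116 topz 0.0388
0.084 y -0.0071..0.0062 topz 0.0355
0.088 y -0.0071..0.0068 topz 0.0357
0.092 y -0.0063..0.0068 topz 0.0356
0.096 y -0.0063..0.0067 topz 0.0356
0.100 y -0.0063..0.0067 topz 0.0355
```

Emit:
{"op": "play_rows", "data": {"increments": [[1, -0.014, -0.024, 0.1, 0, 0, 0.0013], [1, 0, 0, 0.2, 0, 0, 0], [1, 0, 0, 0.2, 0, 0, 0], [1, 0, 0, 0.2, 0, 0, 0], [1, 0, 0, 0.15, 0, 0, 0]]}}

```text
time: 12.42
ee_pos: [0.5755, -0.2431, -0.0209]
ee_rot: [-0.001, 0.622, 0.783, -0.001]
wrist_force: [-1.3, 0.6, -0.3]
grip_width: 0.0852
gripper_force: 0.0
```

Emit:
{"op": "play_rows", "data": {"increments": [[1, 0, 0, 0, 0, 0, 0], [0.6, 0, 0, 0, 0, 0, 0], [0.4, 0, 0, 0, 0, 0, 0], [0.4, 0, 0, 0, 0, 0, 0], [0.4, 0, 0, 0, 0, 0, 0]], "newtons": 60}}

```text
time: 12.83
ee_pos: [0.5777, -0.2439, -0.0166]
ee_rot: [0.001, 0.622, 0.783, -0.0]
wrist_force: [-2.0, 0.2, 2.6]
grip_width: 0.0603
gripper_force: 65.5
```

Emit:
{"op": "play_rows", "data": {"increments": [[0.4, 0, 0, 0, 0, 0, 0], [0.4, 0, 0, 0, 0, 0, 0], [0.4, 0, 0, 0, 0, 0, 0], [0.4, 0, 0, -0.05, 0, 0, 0], [0.4, 0, 0, -0.05, 0, 0, 0]]}}

```text
time: 13.25
ee_pos: [0.5766, -0.2432, -0.0058]
ee_rot: [-0.0, 0.622, 0.783, -0.001]
wrist_force: [0.6, -1.2, -2.6]
grip_width: 0.0606
gripper_force: 65.2
```

Run:
```python
from h import *
from plan import *
np.set_printoptions(precision=4,suppress=True)
print(pose()[0],get_obs()['grip_width'],get_obs()['gripper_force'],get_obs()['joint_positions'])
# holder frame from top/scene wall+cup
for nm in ('top0','scene0'):
    P=pts([nm],([.48,.18],[.70,.45]),(.03,.14))[0]
    d0=np.array([-.25,.968])
    W=P[P[:,2]>.105]; T=P[(P[:,2]>.07)&(P[:,2]<.093)&(P[:,1]<.3)]
    base=pts([nm],([.50,.16],[.68,.47]),(.006,.016))[0]
    for a in np.radians([13,14,15,16]):
        u=np.array([-np.sin(a),np.cos(a)]);v=np.array([u[1],-u[0]])
        f=lambda S:(np.percentile(S[:,:2]@u,[1,99]).round(4),np.percentile(S[:,:2]@v,[1,99]).round(4))
        print(nm,np.degrees(a).round(),'wall',f(W),'cup',f(T),'base',f(base))
```

```text
[ 0.5766 -0.2432 -0.0058] 0.06062305122661922 65.22154748439789 [-0.016   0.5729  0.4434  1.6876 -0.2892  0.9473  0.7636]
top0 13.0 wall (array([0.255 , 0.2647]), array([0.6143, 0.661 ])) cup (array([0.0742, 0.0981]), array([0.6209, 0.6641])) base (array([0.0605, 0.2721]), array([0.5828, 0.6972]))
top0 14.0 wall (array([0.2441, 0.2533]), array([0.6188, 0.6654])) cup (array([0.0629, 0.0869]), array([0.6222, 0.6654])) base (array([0.0497, 0.2615]), array([0.5869, 0.6989]))
top0 15.0 wall (array([0.233 , 0.2418]), array([0.6231, 0.6696])) cup (array([0.0518, 0.0756]), array([0.6233, 0.6664])) base (array([0.0385, 0.2502]), array([0.5896, 0.7034]))
top0 16.0 wall (array([0.2215, 0.2305]), array([0.6271, 0.6736])) cup (array([0.0404, 0.0646]), array([0.6242, 0.6672])) base (array([0.0274, 0.2396]), array([0.5904, 0.7077]))
scene0 13.0 wall (array([0.256 , 0.2651]), array([0.6175, 0.6633])) cup (array([0.0752, 0.0992]), array([0.6247, 0.6668])) base (array([0.0663, 0.2737]), array([0.5892, 0.6976]))
scene0 14.0 wall (array([0.2448, 0.2537]), array([0.6219, 0.6677])) cup (array([0.0641, 0.0878]), array([0.626 , 0.6681])) base (array([0.055 , 0.2624]), array([0.5922, 0.6999]))
scene0 15.0 wall (array([0.2334, 0.2426]), array([0.6262, 0.6719])) cup (array([0.0527, 0.0768]), array([0.6271, 0.6691])) base (array([0.043 , 0.2511]), array([0.5949, 0.7026]))
scene0 16.0 wall (array([0.2217, 0.2314]), array([0.6302, 0.6759])) cup (array([0.0411, 0.0656]), array([0.628, 0.67 ])) base (array([0.0313, 0.2399]), array([0.597 , 0.7057]))
```

```bash
cat >> plan.py <<'E'
def ramp(p0,r0,P,Q,vmax=.030,acc=.007):
    """waypoints with ramped speed"""
    p0=np.array(p0);P=np.array(P);D=np.linalg.norm(P-p0);k=int(vmax/acc);up=[acc*(i+1) for i in range(k)]
    n=max(0,int(np.ceil((D-2*sum(up))/vmax)));s=np.array(up+[vmax]*n+up[::-1]);f=np.cumsum(s)/s.sum()
    rv=(r0.inv()*Q).as_rotvec();return [(p0+(P-p0)*x,r0*R.from_rotvec(rv*x),1) for x in f]
E
python3 - <<'E'
from plan import *
p,r=pose()
a=np.r_[p[:2],.105];A=down(103.1,.06)
w=ramp(p,r,a,A,.028,.009)
w+=ramp(a,A,[.5994,.2667,.105],down(105,.06))
plan(w,.4)
E
```

```text
[[0.4,-0.0,-0.0,-0.061,-0.0,0.0006,-0.0],[0.4,0.0,-0.0,-0.122,-0.0,0.0013,-0.0],[0.4,0.002,-0.0,-0.183,-0.0001,0.0019,-0.0001],[0.4,0.005,-0.0,-0.19,-0.0,0.002,0.0],[0.4,0.006,-0.001,-0.184,-0.0,0.0019,-0.0]]
[[0.4,0.006,0.0,-0.122,-0.0001,0.0013,-0.0],[0.4,0.004,0.0,-0.061,0.0,0.0006,-0.0],[0.4,0.054,0.016,0.004,0.0,0.0,-0.0001],[0.4,0.108,0.03,0.006,0.0,0.0,-0.0002],[0.4,0.162,0.046,0.01,0.0001,0.0,-0.0002]]
[[0.4,0.215,0.061,0.013,-0.0,0.0,-0.0002],[0.4,0.232,0.066,0.014,-0.0,0.0,-0.0003],[0.4,0.231,0.066,0.013,0.0,0.0,-0.0003],[0.4,0.23,0.067,0.014,0.0,0.0,-0.0003],[0.4,0.231,0.067,0.014,0.0,0.0,-0.0003]]
[[0.4,0.231,0.068,0.014,0.0001,0.0,-0.0003],[0.4,0.23,0.068,0.014,-0.0,0.0,-0.0003],[0.4,0.231,0.069,0.013,-0.0,0.0,-0.0003],[0.4,0.23,0.069,0.014,0.0,0.0,-0.0003],[0.4,0.23,0.069,0.014,0.0,0.0,-0.0003]]
[[0.4,0.23,0.07,0.014,0.0,0.0,-0.0003],[0.4,0.23,0.07,0.013,0.0001,0.0,-0.0003],[0.4,0.23,0.071,0.014,-0.0,0.0,-0.0003],[0.4,0.229,0.071,0.014,0.0,0.0,-0.0003],[0.4,0.214,0.067,0.013,0.0,0.0,-0.0003]]
[[0.4,0.161,0.05,0.009,0.0,0.0,-0.0002],[0.4,0.107,0.034,0.007,0.0,0.0,-0.0001],[0.4,0.053,0.017,0.003,0.0,0.0,-0.0001]]
end [0.5994 0.2667 0.105 ] [ 0.609  0.793  0.018 -0.024]
```

Emit:
{"op": "play_rows", "data": {"increments": [[0.4, 0, 0, -0.061, 0, 0.0006, 0], [0.4, 0, 0, -0.122, 0, 0.0013, 0], [0.4, 0.002, 0, -0.183, 0, 0.0019, -0.0001], [0.4, 0.005, 0, -0.19, 0, 0.002, 0], [0.4, 0.006, -0.001, -0.184, 0, 0.0019, 0]]}}

```text
time: 13.67
ee_pos: [0.5767, -0.2434, 0.0845]
ee_rot: [-0.019, 0.622, 0.783, 0.015]
wrist_force: [0.8, -0.6, -1.9]
grip_width: 0.0602
gripper_force: 65.3
```

Emit:
{"op": "play_rows", "data": {"increments": [[0.4, 0.006, 0, -0.122, 0, 0.0013, 0], [0.4, 0.004, 0, -0.061, 0, 0.0006, 0], [0.4, 0.054, 0.016, 0.004, 0, 0, -0.0001], [0.4, 0.108, 0.03, 0.006, 0, 0, -0.0002], [0.4, 0.162, 0.046, 0.01, 0, 0, -0.0002]]}}

```text
time: 14.08
ee_pos: [0.5776, -0.2027, 0.1034]
ee_rot: [-0.024, 0.621, 0.783, 0.018]
wrist_force: [-0.5, 1.3, -2.3]
grip_width: 0.0605
gripper_force: 65.3
```

Emit:
{"op": "play_rows", "data": {"increments": [[0.4, 0.215, 0.061, 0.013, 0, 0, -0.0002], [0.4, 0.232, 0.066, 0.014, 0, 0, -0.0003], [0.4, 0.231, 0.066, 0.013, 0, 0, -0.0003], [0.4, 0.23, 0.067, 0.014, 0, 0, -0.0003], [0.4, 0.231, 0.067, 0.014, 0, 0, -0.0003]]}}

```text
time: 14.5
ee_pos: [0.5838, -0.0572, 0.1031]
ee_rot: [-0.024, 0.616, 0.787, 0.018]
wrist_force: [0.1, -0.4, -2.2]
grip_width: 0.0599
gripper_force: 65.3
```

Emit:
{"op": "play_rows", "data": {"increments": [[0.4, 0.231, 0.068, 0.014, 0, 0, -0.0003], [0.4, 0.23, 0.068, 0.014, 0, 0, -0.0003], [0.4, 0.231, 0.069, 0.013, 0, 0, -0.0003], [0.4, 0.23, 0.069, 0.014, 0, 0, -0.0003], [0.4, 0.23, 0.069, 0.014, 0, 0, -0.0003]]}}

```text
time: 14.92
ee_pos: [0.5898, 0.0869, 0.1031]
ee_rot: [-0.024, 0.613, 0.79, 0.018]
wrist_force: [0.6, 0.4, -2.2]
grip_width: 0.06
gripper_force: 65.3
```

Emit:
{"op": "play_rows", "data": {"increments": [[0.4, 0.23, 0.07, 0.014, 0, 0, -0.0003], [0.4, 0.23, 0.07, 0.013, 0, 0, -0.0003], [0.4, 0.23, 0.071, 0.014, 0, 0, -0.0003], [0.4, 0.229, 0.071, 0.014, 0, 0, -0.0003], [0.4, 0.214, 0.067, 0.013, 0, 0, -0.0003]]}}

```text
time: 15.33
ee_pos: [0.5956, 0.2295, 0.1028]
ee_rot: [-0.024, 0.609, 0.793, 0.018]
wrist_force: [-0.4, 0.2, -2.3]
grip_width: 0.0603
gripper_force: 65.3
```

Emit:
{"op": "play_rows", "data": {"increments": [[0.4, 0.161, 0.05, 0.009, 0, 0, -0.0002], [0.4, 0.107, 0.034, 0.007, 0, 0, -0.0001], [0.4, 0.053, 0.017, 0.003, 0, 0, -0.0001], [0.4, 0, 0, 0, 0, 0, 0], [0.4, 0, 0, 0, 0, 0, 0]]}}

```text
time: 15.75
ee_pos: [0.5995, 0.2654, 0.1041]
ee_rot: [-0.023, 0.609, 0.793, 0.018]
wrist_force: [0.6, -1.0, -1.9]
grip_width: 0.0603
gripper_force: 65.3
```

Emit:
{"op": "play_rows", "data": {"increments": [[0.4, 0, 0, 0, 0, 0, 0], [0.4, 0, 0, 0, 0, 0, 0], [0.4, 0, 0, 0, 0, 0, 0], [0.4, 0, 0, 0, 0, 0, 0], [0.4, 0, 0, 0, 0, 0, 0]]}}

```text
time: 16.17
ee_pos: [0.5999, 0.266, 0.1047]
ee_rot: [-0.023, 0.609, 0.793, 0.019]
wrist_force: [0.5, -0.5, -2.7]
grip_width: 0.0603
gripper_force: 65.3
```

Run:
```python
from rig import *
from h import *
from plan import pose
np.set_printoptions(precision=4,suppress=True)
p,r=pose();print(p,r.as_matrix()[:,0],get_obs()['time'])
ims=[]
for n in("wrist","scene","top"):
    c=camera_info(n);q,d=snapshot(n);np.savez(n+"8.npz",p=q,d=d,**c);ims.append(q)
cv2.imwrite('pics/w8.png',np.hstack([cv2.resize(ims[0],(440,330)),cv2.resize(ims[1][210:400,200:400],(350,330))])[:,:,::-1])
```

```text
[0.5999 0.266  0.1047] [-0.2576  0.9644  0.0592] 16.1667
```

View pics/w8.png

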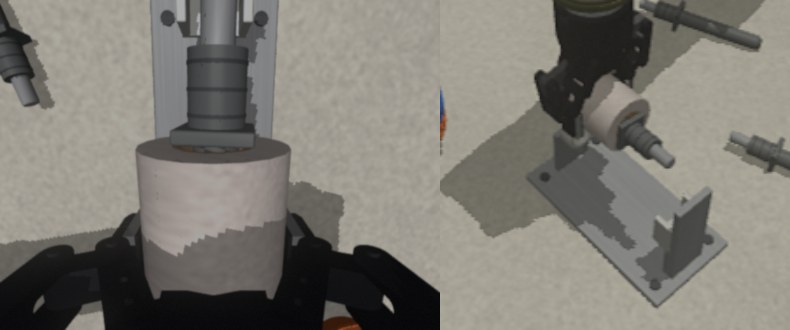

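The wrist view shows the roll held, with the flange at (213,138) a few mm off the roll; the wall will push it back. The channel's sides are at (170,15) and (262,15). The scene view shows the spindle pointing along the holder. I measure the holder and the spindle in the tool frame.

Run:
```python
from h import *
from plan import *
np.set_printoptions(precision=4,suppress=True)
p,r=pose()
for n in('wrist8','scene8'):
    C=cloud(load(n)).reshape(-1,3);d=load(n)['d'].ravel()>0;L=r.inv().apply(C-p)
    # roll
    m=d&(L[:,0]>-.04)&(L[:,0]<.038)&(np.abs(L[:,1])<.03)&(np.abs(L[:,2]+.05)<.035);
    Q=C[m];
    if n=='wrist8':
        b,v,e=cyl(Q,.031,p+[0,0,.05],-.26);print('roll axis in tool at',r.inv().apply(b-p),r.inv().apply(v),e)
        m2=m&(np.abs(L[:,1])<.008);print('roll front x',np.percentile(L[d&(np.abs(L[:,1])<.006)&(L[:,2]<-.06)&(L[:,2]>-.09)&(L[:,0]<.06),0],[50,99]))
    m=d&(L[:,0]>.04)&(L[:,0]<.14)&(np.abs(L[:,1])<.022)&(L[:,2]>-.075)&(L[:,2]<-.02)
    S=L[m]
    for lo in np.arange(.04,.13,.005):
        q=S[(S[:,0]>=lo)&(S[:,0]<lo+.005)]
        if len(q)>8: print(n,'%.3f'%lo,len(q),'y',q[:,1].min(),q[:,1].max(),'topz %.4f'%np.percentile(q[:,2],3))
    P=pts([n],([.48,.18],[.70,.47]),(.075,.14))[0]
    for a in np.radians([14.,14.5,15,15.5]):
        u=np.array([-np.sin(a),np.cos(a)]);w=np.array([u[1],-u[0]])
        W=P[(P[:,2]>.108)&(P[:,2]<.128)&(P[:,:2]@u>.21)];T=P[(P[:,2]>.083)&(P[:,2]<.091)&(P[:,:2]@u>.19)]
        f=lambda S:(len(S),np.percentile(S[:,:2]@u,[1,99]).round(4),np.percentile(S[:,:2]@w,[1,99]).round(4),S[:,2].max().round(4)) if len(S)>5 else None
        print(n,np.degrees(a),'wall',f(W),'sides',f(T))
```

```text
roll axis in tool at [ 0.0029 -0.0001 -0.0485] [ 1.     -0.0004 -0.002 ] 0.00042991921902975805
roll front x [0.0278 0.0515]
wrist8 0.040 1183 y -0.021962647758802255 0.021982362470427945 topz -0.0748
wrist8 0.045 3574 y -0.021973175379999373 0.02199910846110485 topz -0.0742
wrist8 0.050 2017 y -0.016430641131932183 0.018615229628448415 topz -0.0620
wrist8 0.055 1254 y -0.010964378033789851 0.013438375555368354 topz -0.0571
wrist8 0.060 1303 y -0.010246395232905112 0.013224437719056409 topz -0.0569
wrist8 0.065 1338 y -0.010506590077565586 0.013374387683144865 topz -0.0572
wrist8 0.070 1392 y -0.010507154179729507 0.01333219300815904 topz -0.0571
wrist8 0.075 1471 y -0.010504869476112568 0.013747055131135869 topz -0.0572
wrist8 0.080 1006 y -0.01017372940994432 0.013498164599149279 topz -0.0569
wrist8 0.085 865 y -0.004933086305529467 0.008730089558390015 topz -0.0521
wrist8 0.090 893 y -0.004906391106420697 0.008872492265978842 topz -0.0521
wrist8 0.095 557 y -0.004796020208752064 0.008838944691717874 topz -0.0520
wrist8 14.0 wall None sides (854, array([0.2207, 0.2329]), array([0.6
[... 1427 characters left out ...]
array([0.2447, 0.254 ]), array([0.6217, 0.6676]), np.float64(0.128)) sides (116, array([0.2221, 0.2536]), array([0.6224, 0.6687]), np.float64(0.0905))
scene8 14.500000000000002 wall (221, array([0.2391, 0.2483]), array([0.6239, 0.6697]), np.float64(0.128)) sides (116, array([0.2166, 0.2479]), array([0.6245, 0.6707]), np.float64(0.0905))
scene8 14.999999999999998 wall (221, array([0.2336, 0.2427]), array([0.626 , 0.6718]), np.float64(0.128)) sides (116, array([0.2109, 0.2422]), array([0.6267, 0.6727]), np.float64(0.0905))
scene8 15.5 wall (221, array([0.2278, 0.237 ]), array([0.6281, 0.6739]), np.float64(0.128)) sides (116, array([0.2051, 0.2366]), array([0.6287, 0.6746]), np.float64(0.0905))
```

```bash
cat > hol.py <<'E'
from plan import *
a=np.radians(14.7);U=np.array([-np.sin(a),np.cos(a)]);W=np.array([U[1],-U[0]])
def at(u,w,z):return np.r_[U*u+W*w,z]
def where():
    o=get_obs();p=pose()[0];f=np.array(o['wrist_force']);return 'u %.4f w %.4f z %.4f Fu %.1f Fw %.1f Fz %.1f t %.2f'%(p[:2]@U,p[:2]@W,p[2],f[:2]@U,f[:2]@W,f[2],o['time'])
E
python3 - <<'E'
from hol import *
print(where());D=down(104.7)
plan([(at(.110,.6468,.064),D,6),(at(.122,.6468,.063),D,3),(at(.122,.6468,.063),D,1)],.4)
E
```

```text
u 0.1055 w 0.6477 z 0.1047 Fu -0.5 Fw -0.6 Fz -2.9 t 16.32
[[0.4,0.003,-0.001,0.057,0.0,-0.0016,0.0001],[0.4,0.003,-0.002,0.056,0.0001,-0.0015,0.0002],[0.4,0.004,-0.001,0.057,0.0,-0.0016,0.0001],[0.4,0.005,-0.001,0.057,0.0,-0.0016,0.0001],[0.4,0.005,-0.002,0.056,0.0001,-0.0016,0.0002]]
[[0.4,0.006,-0.001,0.057,0.0,-0.0015,0.0001],[0.4,0.033,0.0,0.003,0.0,-0.0,-0.0],[0.4,0.034,0.0,0.002,0.0,-0.0,-0.0],[0.4,0.033,0.0,0.003,0.0,-0.0,-0.0],[0.4,-0.0,0.0,0.0,0.0,-0.0,-0.0]]
end [0.5947 0.2821 0.063 ] [ 0.611  0.792  0.    -0.   ]
```

Emit:
{"op": "play_rows", "data": {"increments": [[0.4, 0.003, -0.001, 0.057, 0, -0.0016, 0.0001], [0.4, 0.003, -0.002, 0.056, 0, -0.0015, 0.0002], [0.4, 0.004, -0.001, 0.057, 0, -0.0016, 0.0001], [0.4, 0.005, -0.001, 0.057, 0, -0.0016, 0.0001], [0.4, 0.005, -0.002, 0.056, 0, -0.0016, 0.0002]]}}

```text
time: 16.73
ee_pos: [0.5978, 0.2711, 0.0706]
ee_rot: [-0.003, 0.61, 0.792, 0.004]
wrist_force: [-7.8, 2.1, 23.5]
grip_width: 0.0601
gripper_force: 68.5
```

Emit:
{"op": "play_rows", "data": {"increments": [[0.4, 0.006, -0.001, 0.057, 0, -0.0015, 0.0001], [0.4, 0.033, 0, 0.003, 0, 0, 0], [0.4, 0.034, 0, 0.002, 0, 0, 0], [0.4, 0.033, 0, 0.003, 0, 0, 0], [0.4, 0, 0, 0, 0, 0, 0]]}}

```text
time: 17.15
ee_pos: [0.595, 0.2831, 0.0632]
ee_rot: [0.001, 0.61, 0.792, 0.001]
wrist_force: [1.4, 0.1, 4.9]
grip_width: 0.0602
gripper_force: 69.5
```

Emit:
{"op": "play_rows", "data": {"increments": [[0.4, 0.03, 0, 0, 0, 0, 0], [0.4, 0.03, 0, 0, 0, 0, 0], [0.4, 0.03, 0, 0, 0, 0, 0], [0.4, 0.03, 0, 0, 0, 0, 0], [0.4, 0, 0, 0, 0, 0, 0]]}}

```text
time: 17.57
ee_pos: [0.5902, 0.2968, 0.0622]
ee_rot: [0.0, 0.61, 0.792, 0.0]
wrist_force: [1.6, -2.8, -2.5]
grip_width: 0.06
gripper_force: 68.9
```

```bash
cat > m9.py <<'E'
import sys
from hol import *
from h import *
from rig import *
np.set_printoptions(precision=4,suppress=True);tag=sys.argv[1]
print(where());p,r=pose();c=camera_info("wrist");q,d=snapshot("wrist");np.savez("wrist"+tag+".npz",p=q,d=d,**c)
C=cloud(load("wrist"+tag)).reshape(-1,3);L=r.inv().apply(C-p);ok=d.ravel()>0
S=L[ok&(L[:,0]>.04)&(L[:,0]<.13)&(np.abs(L[:,1])<.022)&(L[:,2]>-.075)&(L[:,2]<-.02)]
for lo in np.arange(.04,.12,.004):
    k=S[(S[:,0]>=lo)&(S[:,0]<lo+.004)]
    if len(k)>8: print('%.3f'%lo,len(k),'y %.4f %.4f topz %.4f'%(k[:,1].min(),k[:,1].max(),np.percentile(k[:,2],3)))
E
python3 m9.py 9
```

```text
u 0.1373 w 0.6462 z 0.0622 Fu -3.1 Fw 0.8 Fz -2.5 t 17.57
0.040 2340 y -0.0220 0.0220 topz -0.0740
0.044 2460 y -0.0220 0.0220 topz -0.0733
0.048 2915 y -0.0220 0.0220 topz -0.0725
0.052 1251 y -0.0168 0.0145 topz -0.0538
0.056 861 y -0.0105 0.0134 topz -0.0474
0.060 864 y -0.0101 0.0130 topz -0.0464
0.064 897 y -0.0108 0.0138 topz -0.0458
0.068 879 y -0.0103 0.0135 topz -0.0449
0.072 930 y -0.0202 0.0218 topz -0.0440
0.076 1247 y -0.0210 0.0220 topz -0.0434
0.080 969 y -0.0214 0.0220 topz -0.0425
0.084 882 y -0.0212 0.0220 topz -0.0365
0.088 892 y -0.0212 0.0220 topz -0.0357
0.092 925 y -0.0211 0.0220 topz -0.0350
0.096 2973 y -0.0213 0.0220 topz -0.0440
0.100 202 y -0.0213 0.0216 topz -0.0429
```

On the way down the roll's far end brushed the cup (23 N), and the spindle is now pitched nose-down in the hand. I measure the roll's tilt.

```bash
cat > m10.py <<'E'
import sys
from hol import *
from h import *
np.set_printoptions(precision=4,suppress=True);n=sys.argv[1]
p,r=pose();print(where())
C=cloud(load(n)).reshape(-1,3);d=load(n)['d'].ravel()>0;L=r.inv().apply(C-p)
m=d&(L[:,0]>-.03)&(L[:,0]<.040)&(np.abs(L[:,1])<.03)&(L[:,2]<-.052)&(L[:,2]>-.1)
def f(q,Q,rad):
    w=np.array([1,q[2],q[3]]);w/=np.linalg.norm(w);return np.linalg.norm(np.cross(Q-[0,q[0],q[1]],w),axis=1)-rad
s=least_squares(f,[0,-.048,0,0],args=(L[m],.031),loss='soft_l1',f_scale=.001);print('roll in tool: y,z at x=0, slopes y,z',s.x,m.sum(),np.abs(s.fun).mean())
x0=float(sys.argv[2]) if len(sys.argv)>2 else .056
m=d&(L[:,0]>x0)&(L[:,0]<x0+.024)&(np.abs(L[:,1])<.0125)&(L[:,2]<-.03)&(L[:,2]>-.075)
s=least_squares(f,[0,-.045,0,0],args=(L[m],.012),loss='soft_l1',f_scale=.001);print('collar axis',s.x,m.sum(),np.abs(s.fun).mean())
E
python3 m10.py wrist9; python3 m10.py wrist8
```

```text
u 0.1366 w 0.6464 z 0.0624 Fu -3.2 Fw 0.6 Fz -3.3 t 17.62
roll in tool: y,z at x=0, slopes y,z [-0.0002 -0.0506  0.005   0.2226] 34455 0.004555373195056773
collar axis [  3.4173  -0.198  -48.8127   2.0786] 5161 0.002169190875811124
u 0.1366 w 0.6464 z 0.0624 Fu -3.2 Fw 0.6 Fz -3.3 t 17.62
roll in tool: y,z at x=0, slopes y,z [-0.0014 -0.068   0.1352 -0.0096] 3689 0.0024052336799596993
collar axis [ 0.    -0.045  0.     0.   ] 0 nanm10.py:13: RuntimeWarning: Mean of empty slice.
  s=least_squares(f,[0,-.045,0,0],args=(L[m],.012),loss='soft_l1',f_scale=.001);print('collar axis',s.x,m.sum(),np.abs(s.fun).mean())
  ret = ret.dtype.type(ret / rcount)
```

```bash
cat >> hol.py <<'E'
def pad(u,w,z,pitch):   # tcp pose putting tool point (0,0,-.0485) (roll centre) at u,w,z
    D=down(104.7,pitch);return at(u,w,z)+D.apply([0,0,.0485]),D
E
python3 - <<'E'
from hol import *
D=down(104.7)
a=pad(.127,.6466,.112,0);b=pad(.127,.6466,.156,0);c=pad(.124,.6466,.156,.21)
plan([(*a,2),(*b,4),(*c,8),(*c,6)],.4)
E
```

```text
[[0.4,-0.04,0.001,-0.005,0.0,0.0,0.0],[0.4,-0.04,0.001,-0.005,0.0001,0.0001,0.0001],[0.4,-0.0,-0.0,-0.092,-0.0,-0.0,-0.0],[0.4,-0.0,-0.0,-0.091,-0.0,-0.0,-0.0],[0.4,-0.0,-0.0,-0.092,-0.0,-0.0,-0.0]]
[[0.4,-0.0,-0.0,-0.091,-0.0,-0.0,-0.0],[0.4,0.007,-0.0,-0.001,-0.0,0.0042,-0.0],[0.4,0.008,-0.0,-0.001,-0.0,0.0041,-0.0],[0.4,0.007,-0.0,-0.001,-0.0,0.0042,-0.0],[0.4,0.008,-0.0,-0.0,-0.0,0.0042,-0.0]]
[[0.4,0.007,-0.0,-0.001,-0.0,0.0042,-0.0],[0.4,0.008,-0.0,0.0,-0.0,0.0041,-0.0],[0.4,0.007,-0.0,0.0,-0.0,0.0042,-0.0],[0.4,0.008,-0.0,0.0,-0.0,0.0042,-0.0],[0.4,-0.0,-0.0,0.0,-0.0,-0.0,-0.0]]
[[0.4,-0.0,-0.0,0.0,-0.0,-0.0,-0.0],[0.4,-0.0,-0.0,0.0,-0.0,-0.0,-0.0],[0.4,-0.0,-0.0,0.0,-0.0,-0.0,-0.0],[0.4,-0.0,-0.0,0.0,-0.0,-0.0,-0.0],[0.4,-0.0,-0.0,0.0,-0.0,-0.0,-0.0]]
end [0.5914 0.2938 0.1086] [ 0.608  0.787  0.064 -0.083]
```

Emit:
{"op": "play_rows", "data": {"increments": [[0.4, -0.04, 0.001, -0.005, 0, 0, 0], [0.4, -0.04, 0.001, -0.005, 0, 0, 0], [0.4, 0, 0, -0.092, 0, 0, 0], [0.4, 0, 0, -0.091, 0, 0, 0], [0.4, 0, 0, -0.092, 0, 0, 0]]}}

```text
time: 18.03
ee_pos: [0.5939, 0.2871, 0.0989]
ee_rot: [0.0, 0.611, 0.792, 0.001]
wrist_force: [0.1, 0.2, -2.3]
grip_width: 0.0604
gripper_force: 68.8
```

Emit:
{"op": "play_rows", "data": {"increments": [[0.4, 0, 0, -0.091, 0, 0, 0], [0.4, 0.007, 0, -0.001, 0, 0.0042, 0], [0.4, 0.008, 0, -0.001, 0, 0.0041, 0], [0.4, 0.007, 0, -0.001, 0, 0.0042, 0], [0.4, 0.008, 0, 0, 0, 0.0042, 0]]}}

```text
time: 18.45
ee_pos: [0.5925, 0.2898, 0.1081]
ee_rot: [-0.042, 0.61, 0.79, 0.033]
wrist_force: [-0.2, -1.0, -1.8]
grip_width: 0.0603
gripper_force: 68.9
```

Emit:
{"op": "play_rows", "data": {"increments": [[0.4, 0.007, 0, -0.001, 0, 0.0042, 0], [0.4, 0.008, 0, 0, 0, 0.0041, 0], [0.4, 0.007, 0, 0, 0, 0.0042, 0], [0.4, 0.008, 0, 0, 0, 0.0042, 0], [0.4, 0, 0, 0, 0, 0, 0]]}}

```text
time: 18.87
ee_pos: [0.5922, 0.2918, 0.1086]
ee_rot: [-0.083, 0.609, 0.786, 0.065]
wrist_force: [0.1, -0.8, -2.9]
grip_width: 0.0599
gripper_force: 68.9
```

Emit:
{"op": "play_rows", "data": {"increments": [[0.4, 0, 0, 0, 0, 0, 0], [0.4, 0, 0, 0, 0, 0, 0], [0.4, 0, 0, 0, 0, 0, 0], [0.4, 0, 0, 0, 0, 0, 0], [0.4, 0, 0, 0, 0, 0, 0]]}}

```text
time: 19.28
ee_pos: [0.5916, 0.2942, 0.1093]
ee_rot: [-0.083, 0.607, 0.788, 0.065]
wrist_force: [-0.1, -0.3, -2.6]
grip_width: 0.0603
gripper_force: 68.9
```

```bash
cat > m11.py <<'E'
import sys
from hol import *
from h import *
from rig import *
np.set_printoptions(precision=4,suppress=True);tag=sys.argv[1]
print(where(),'pitch',np.arcsin(pose()[1].as_matrix()[2,0]))
c=camera_info("wrist");q,d=snapshot("wrist");s=dict(p=q,d=d,**c);np.savez("wrist"+tag+".npz",**s)
q2,d2=snapshot("scene");np.savez("scene"+tag+".npz",p=q2,d=d2,**camera_info("scene"))
p,r=pose();pc=p-r.apply([0,0,.0485])
for n in("wrist","scene"):
    C=cloud(load(n+tag)).reshape(-1,3);ok=load(n+tag)['d'].ravel()>0
    H=np.c_[C[:,:2]@U,C[:,:2]@W,C[:,2]];c0=np.r_[pc[:2]@U,pc[:2]@W,pc[2]];G=H-c0
    print(n,'roll centre by tool',c0)
    for lo in np.arange(-.044,.13,.006):
        k=G[ok&(G[:,0]>=lo)&(G[:,0]<lo+.006)&(np.abs(G[:,1])<.0165)&(G[:,2]>-.04)&(G[:,2]<.05)]
        if len(k)>8:
            kk=k[k[:,2]>np.percentile(k[:,2],97)-.004]
            print('  %.3f n%d y %.4f %.4f  ridge y %.4f  top z %.4f'%(lo,len(k),k[:,1].min(),k[:,1].max(),kk[:,1].mean(),np.percentile(k[:,2],97)+c0[2]))
E
python3 m11.py 12
```

```text
u 0.1345 w 0.6469 z 0.1093 Fu -0.3 Fw -0.2 Fz -2.6 t 19.28 pitch 0.2099951025204769
wrist roll centre by tool [0.1242 0.6469 0.1567]
  -0.008 n1784 y -0.0165 0.0165  ridge y -0.0002  top z 0.1895
  -0.002 n4427 y -0.0165 0.0165  ridge y -0.0001  top z 0.2064
  0.004 n2534 y -0.0165 0.0165  ridge y -0.0002  top z 0.1898
  0.010 n2585 y -0.0165 0.0164  ridge y -0.0001  top z 0.1900
  0.016 n2628 y -0.0165 0.0165  ridge y 0.0001  top z 0.1902
  0.022 n2662 y -0.0165 0.0165  ridge y -0.0001  top z 0.1903
  0.028 n2715 y -0.0165 0.0165  ridge y 0.0001  top z 0.1905
  0.034 n2771 y -0.0165 0.0165  ridge y 0.0001  top z 0.1908
  0.040 n2667 y -0.0165 0.0165  ridge y 0.0000  top z 0.1909
  0.046 n1793 y -0.0165 0.0165  ridge y 0.0021  top z 0.1734
  0.052 n1246 y -0.0164 0.0137  ridge y -0.0017  top z 0.1713
  0.058 n1260 y -0.0108 0.0130  ridge y 0.0012  top z 0.1681
  0.064 n1306 y -0.0107 0.0134  ridge y 0.0013  top z 0.1683
  0.070 n1324 y -0.0102 0.0132  ridge y 0.0016  top z 0.1684
  0.076 n1348 y -0.0106 0.0137  ridge y 0.0016  top z 0.1687
  0.082 n574 y -0.0101 0.0134  ridge y 0.001
[... 973 characters left out ...]
n91 y -0.0156 0.0165  ridge y 0.0017  top z 0.1704
  0.058 n45 y -0.0084 0.0131  ridge y 0.0022  top z 0.1671
  0.064 n46 y -0.0098 0.0145  ridge y 0.0022  top z 0.1667
  0.070 n46 y -0.0092 0.0130  ridge y 0.0022  top z 0.1674
  0.076 n50 y -0.0066 0.0135  ridge y 0.0027  top z 0.1667
  0.082 n60 y -0.0105 0.0123  ridge y 0.0024  top z 0.1660
  0.088 n26 y -0.0056 0.0091  ridge y 0.0027  top z 0.1625
  0.094 n31 y -0.0040 0.0094  ridge y 0.0024  top z 0.1629
  0.100 n26 y -0.0053 0.0094  ridge y 0.0031  top z 0.1633
  0.106 n21 y -0.0046 0.0097  ridge y 0.0030  top z 0.1625
  0.112 n52 y -0.0164 0.0155  ridge y -0.0011  top z 0.1278
  0.118 n58 y -0.0156 0.0163  ridge y 0.0006  top z 0.1264
```

Run:
```python
from hol import *
print(where())
w=.6468
plan([(*pad(.1275,w,.156,.19),2),(*pad(.1275,w,.112,.19),6),(*pad(.1395,w,.109,.19),5),(*pad(.1395,w,.109,.19),2)],.4)
```

```text
u 0.1343 w 0.6470 z 0.1092 Fu 0.4 Fw -0.8 Fz -2.4 t 19.38
[[0.4,0.009,-0.001,0.006,0.0001,-0.0016,0.0001],[0.4,0.009,-0.0,0.005,0.0001,-0.0016,0.0],[0.4,-0.012,-0.0,0.06,0.0,0.0,0.0],[0.4,-0.011,-0.0,0.06,0.0,0.0,0.0],[0.4,-0.012,-0.0,0.06,0.0,0.0,0.0]]
[[0.4,-0.011,-0.0,0.06,0.0,0.0,0.0],[0.4,-0.012,-0.0,0.06,0.0,0.0,0.0],[0.4,-0.011,-0.0,0.06,0.0,0.0,0.0],[0.4,0.019,-0.0,0.009,0.0,0.0,0.0],[0.4,0.018,-0.0,0.008,0.0,0.0,0.0]]
[[0.4,0.019,-0.0,0.009,0.0,0.0,0.0],[0.4,0.019,-0.0,0.009,0.0,0.0,0.0],[0.4,0.018,-0.0,0.009,0.0,0.0,0.0],[0.4,0.0,-0.0,-0.0,0.0,0.0,0.0],[0.4,0.0,-0.0,-0.0,0.0,0.0,0.0]]
end [0.5879 0.3079 0.0613] [ 0.608  0.788  0.058 -0.075]
```

Emit:
{"op": "play_rows", "data": {"increments": [[0.4, 0.009, -0.001, 0.006, 0, -0.0016, 0], [0.4, 0.009, 0, 0.005, 0, -0.0016, 0], [0.4, -0.012, 0, 0.06, 0, 0, 0], [0.4, -0.011, 0, 0.06, 0, 0, 0], [0.4, -0.012, 0, 0.06, 0, 0, 0]], "newtons": 90}}

```text
time: 19.8
ee_pos: [0.5908, 0.2961, 0.0853]
ee_rot: [-0.075, 0.608, 0.788, 0.058]
wrist_force: [-0.5, 0.4, -2.5]
grip_width: 0.0596
gripper_force: 97.3
```

Emit:
{"op": "play_rows", "data": {"increments": [[0.4, -0.011, 0, 0.06, 0, 0, 0], [0.4, -0.012, 0, 0.06, 0, 0, 0], [0.4, -0.011, 0, 0.06, 0, 0, 0], [0.4, 0.019, 0, 0.009, 0, 0, 0], [0.4, 0.018, 0, 0.008, 0, 0, 0]]}}

```text
time: 20.22
ee_pos: [0.5897, 0.3005, 0.0626]
ee_rot: [-0.075, 0.608, 0.788, 0.058]
wrist_force: [0.7, -0.5, -1.8]
grip_width: 0.0597
gripper_force: 97.5
```

Emit:
{"op": "play_rows", "data": {"increments": [[0.4, 0.019, 0, 0.009, 0, 0, 0], [0.4, 0.019, 0, 0.009, 0, 0, 0], [0.4, 0.018, 0, 0.009, 0, 0, 0], [0.4, 0, 0, 0, 0, 0, 0], [0.4, 0, 0, 0, 0, 0, 0]]}}

```text
time: 20.63
ee_pos: [0.5886, 0.3073, 0.0617]
ee_rot: [-0.074, 0.608, 0.788, 0.059]
wrist_force: [1.4, -4.4, -1.2]
grip_width: 0.0599
gripper_force: 97.6
```

```bash
python3 m11.py 13
```

```text
u 0.1479 w 0.6474 z 0.0617 Fu -4.6 Fw 0.3 Fz -1.2 t 20.63 pitch 0.18958116347773066
wrist roll centre by tool [0.1387 0.6472 0.1093]
  -0.008 n1557 y -0.0165 0.0165  ridge y -0.0001  top z 0.1421
  -0.002 n4410 y -0.0165 0.0165  ridge y -0.0002  top z 0.1589
  0.004 n2521 y -0.0165 0.0165  ridge y 0.0000  top z 0.1422
  0.010 n2542 y -0.0165 0.0165  ridge y 0.0001  top z 0.1423
  0.016 n2640 y -0.0164 0.0165  ridge y 0.0001  top z 0.1424
  0.022 n2645 y -0.0165 0.0165  ridge y 0.0001  top z 0.1425
  0.028 n2701 y -0.0165 0.0165  ridge y 0.0002  top z 0.1425
  0.034 n2735 y -0.0165 0.0165  ridge y 0.0002  top z 0.1426
  0.040 n2837 y -0.0165 0.0165  ridge y 0.0003  top z 0.1427
  0.046 n1839 y -0.0165 0.0164  ridge y 0.0034  top z 0.1258
  0.052 n1222 y -0.0161 0.0129  ridge y 0.0003  top z 0.1220
  0.058 n1295 y -0.0113 0.0128  ridge y 0.0010  top z 0.1198
  0.064 n1312 y -0.0112 0.0131  ridge y 0.0010  top z 0.1199
  0.070 n1341 y -0.0165 0.0126  ridge y 0.0011  top z 0.1199
  0.076 n1450 y -0.0165 0.0132  ridge y 0.0011  top z 0.1200
  0.082 n642 y -0.0165 0.0123  ridge y 0.0009  t
[... 670 characters left out ...]
y -0.0156 0.0162  ridge y 0.0006  top z 0.1413
  0.046 n124 y -0.0163 0.0165  ridge y 0.0024  top z 0.1391
  0.052 n80 y -0.0158 0.0164  ridge y 0.0034  top z 0.1223
  0.058 n44 y -0.0076 0.0130  ridge y 0.0015  top z 0.1184
  0.064 n47 y -0.0110 0.0128  ridge y 0.0013  top z 0.1185
  0.070 n45 y -0.0085 0.0127  ridge y 0.0019  top z 0.1191
  0.076 n49 y -0.0089 0.0135  ridge y 0.0026  top z 0.1182
  0.082 n48 y -0.0113 0.0133  ridge y 0.0019  top z 0.1175
  0.088 n20 y -0.0065 0.0077  ridge y 0.0021  top z 0.1139
  0.094 n18 y -0.0150 0.0152  ridge y -0.0013  top z 0.1261
  0.100 n105 y -0.0164 0.0163  ridge y 0.0001  top z 0.1264
  0.106 n160 y -0.0165 0.0162  ridge y -0.0014  top z 0.1247
```

Emit:
{"op": "play_rows", "data": {"increments": [[0.4, 0.02, 0, 0.004, 0, 0, 0], [0.4, 0.02, 0, 0.004, 0, 0, 0], [0.4, 0.02, 0, 0.004, 0, 0, 0], [0.4, 0.021, 0, 0.004, 0, 0, 0], [0.4, 0, 0, 0, 0, 0, 0]]}}

```text
time: 21.15
ee_pos: [0.5861, 0.3168, 0.0615]
ee_rot: [-0.074, 0.608, 0.788, 0.058]
wrist_force: [3.1, -7.2, 0.8]
grip_width: 0.0601
gripper_force: 97.7
```

Emit:
{"op": "play_rows", "data": {"increments": [[0.4, 0, 0, 0, 0, 0, 0], [0.4, 0, 0, 0, 0, 0, 0], [0.4, 0, 0, 0, 0, 0, 0], [0.4, 0, 0, 0, 0, 0, 0], [0.4, 0, 0, 0, 0, 0, 0]]}}

```text
time: 21.57
ee_pos: [0.5863, 0.3161, 0.0614]
ee_rot: [-0.074, 0.609, 0.788, 0.058]
wrist_force: [2.4, -6.6, 0.4]
grip_width: 0.0599
gripper_force: 97.7
```

```bash
python3 m11.py 14 | sed -n '1,22p' | grep -v n4
python3 - <<'E'
from hol import *
f=[get_obs()['wrist_force'] for _ in range(1)];print(where())
E
```

```text
u 0.1570 w 0.6473 z 0.0614 Fu -7.0 Fw 0.7 Fz 0.4 t 21.57 pitch 0.1886122946304603
wrist roll centre by tool [0.1479 0.6472 0.1091]
  -0.008 n1597 y -0.0165 0.0165  ridge y 0.0002  top z 0.1418
  0.004 n2512 y -0.0165 0.0165  ridge y 0.0000  top z 0.1419
  0.010 n2569 y -0.0165 0.0165  ridge y -0.0001  top z 0.1421
  0.016 n2612 y -0.0165 0.0165  ridge y -0.0000  top z 0.1421
  0.022 n2671 y -0.0165 0.0165  ridge y 0.0001  top z 0.1422
  0.028 n2704 y -0.0165 0.0165  ridge y 0.0002  top z 0.1423
  0.034 n2766 y -0.0165 0.0165  ridge y 0.0001  top z 0.1424
  0.040 n2811 y -0.0165 0.0165  ridge y 0.0002  top z 0.1425
  0.046 n1834 y -0.0165 0.0163  ridge y 0.0027  top z 0.1252
  0.052 n1224 y -0.0165 0.0133  ridge y 0.0005  top z 0.1204
  0.058 n1295 y -0.0109 0.0128  ridge y 0.0011  top z 0.1195
  0.064 n1383 y -0.0165 0.0131  ridge y 0.0010  top z 0.1196
  0.070 n1402 y -0.0165 0.0131  ridge y 0.0010  top z 0.1196
  0.076 n1466 y -0.0164 0.0132  ridge y 0.0011  top z 0.1199
  0.082 n593 y -0.0165 0.0128  ridge y 0.0008  top z 0.1177
  0.088 n5346 y -0.0165 0.0165  ridge y -0.0000  top z 0.1276
  0.094 n1283 y -0.0165 0.0165  ridge y 0.0000  top z 0.1279
scene roll centre by tool [0.1479 0.6472 0.1091]
  -0.008 n17 y -0.0158 0.0052  ridge y -0.0030  top z 0.1415
u 0.1570 w 0.6473 z 0.0614 Fu -6.8 Fw 1.0 Fz 0.6 t 21.67
```

```bash
cat > m12.py <<'E'
import sys
from hol import *
from h import *
np.set_printoptions(precision=4,suppress=True);tag=sys.argv[1]
p,r=pose();pc=p-r.apply([0,0,.0485]);c0=np.r_[pc[:2]@U,pc[:2]@W,pc[2]]
for n in('wrist','scene'):
    C=cloud(load(n+tag)).reshape(-1,3);ok=load(n+tag)['d'].ravel()>0
    G=(np.c_[C[:,:2]@U,C[:,:2]@W,C[:,2]]-c0)[ok]
    a=lambda ylo,yhi,zlo,zhi,xl,xh:G[(G[:,1]>ylo)&(G[:,1]<yhi)&(G[:,2]+c0[2]>zlo)&(G[:,2]+c0[2]<zhi)&(G[:,0]>xl)&(G[:,0]<xh)]
    k=a(-.008,.010,.116,.122,.055,.12);print(n,'collar ridge x',np.percentile(k[:,0],[1,99]) if len(k) else 0)
    k=a(-.022,.022,.1255,.130,.07,.12);print(' wall top x',np.percentile(k[:,0],[1,5,50,95,99]) if len(k) else 0,len(k))
    k=a(-.022,.022,.095,.120,.086,.12);print(' wall face x',np.percentile(k[:,0],[1,5,50,95,99]) if len(k) else 0,len(k))
    k=a(-.012,.014,.1235,.1265,.04,.07);print(' flange top x',np.percentile(k[:,0],[1,50,99]) if len(k) else 0,len(k))
E
python3 m12.py 14
```

```text
wrist collar ridge x [0.0553 0.0894]
 wall top x [0.0888 0.0891 0.0928 0.0966 0.0971] 4540
 wall face x [0.0862 0.0872 0.0891 0.0896 0.0897] 3163
 flange top x [0.0464 0.0492 0.0519] 561
scene collar ridge x [0.0551 0.0982]
 wall top x [0.0901 0.0904 0.0952 0.0977 0.098 ] 37
 wall face x [0.0907 0.0964 0.0972 0.098  0.0983] 127
 flange top x [0.0457 0.0469 0.0522] 11
```

Emit:
{"op": "play_rows", "data": {"increments": [[0.4, 0.011, 0, 0.002, 0, 0, 0], [0.4, 0.012, 0, 0.002, 0, 0, 0], [0.4, 0, 0, 0, 0, 0, 0], [0.4, 0, 0, 0, 0, 0, 0], [0.4, 0, 0, 0, 0, 0, 0]]}}

```text
time: 22.08
ee_pos: [0.5857, 0.3184, 0.0615]
ee_rot: [-0.074, 0.609, 0.788, 0.058]
wrist_force: [2.0, -9.2, 0.6]
grip_width: 0.0603
gripper_force: 97.7
```

```bash
python3 m11.py 15 | head -1; python3 m12.py 15 | head -4
python3 - <<'E'
from hol import *
print(where());p,r=pose();pc=p-r.apply([0,0,.0485]);u,w,z=pc[:2]@U,pc[:2]@W,pc[2]
pt=np.arcsin(r.as_matrix()[2,0]);print(u,w,z,pt)
plan([(*pad(u+.0004,w,z-.020,pt),5),(*pad(u+.0004,w,z-.036,pt),5)],.4)
E
```

```text
u 0.1593 w 0.6473 z 0.0615 Fu -9.4 Fw -0.4 Fz 0.6 t 22.08 pitch 0.1882541106761303
wrist collar ridge x [0.0553 0.087 ]
 wall top x [0.0864 0.0867 0.0905 0.0942 0.0948] 4517
 wall face x [0.0862 0.0864 0.0868 0.0871 0.0873] 2570
 flange top x [0.0464 0.0492 0.0519] 581
u 0.1594 w 0.6474 z 0.0615 Fu -9.3 Fw -0.1 Fz 1.2 t 22.18
0.15027335347370252 0.6472488197011427 0.10913729829927815 0.18828668045396948
[[0.4,-0.006,-0.0,0.033,0.0001,0.0,-0.0],[0.4,-0.005,-0.0,0.033,0.0,0.0,-0.0001],[0.4,-0.006,-0.001,0.033,0.0001,0.0,-0.0],[0.4,-0.005,0.0,0.032,0.0001,0.0,-0.0],[0.4,-0.006,-0.0,0.033,0.0,0.0,-0.0001]]
[[0.4,-0.005,-0.0,0.026,0.0,0.0,0.0],[0.4,-0.005,-0.0,0.027,0.0,0.0,0.0],[0.4,-0.005,-0.0,0.026,0.0,0.0,0.0],[0.4,-0.005,-0.0,0.026,0.0,0.0,0.0],[0.4,-0.005,-0.0,0.026,0.0,0.0,0.0]]
end [0.5855 0.3187 0.0255] [ 0.608  0.788  0.058 -0.074]
```

Emit:
{"op": "play_rows", "data": {"increments": [[0.4, -0.006, 0, 0.033, 0, 0, 0], [0.4, -0.005, 0, 0.033, 0, 0, 0], [0.4, -0.006, 0, 0.033, 0, 0, 0], [0.4, -0.005, 0, 0.032, 0, 0, 0], [0.4, -0.006, 0, 0.033, 0, 0, 0]]}}

```text
time: 22.6
ee_pos: [0.5857, 0.3188, 0.0414]
ee_rot: [-0.074, 0.609, 0.788, 0.058]
wrist_force: [2.7, -8.5, 1.8]
grip_width: 0.0597
gripper_force: 97.8
```

Emit:
{"op": "play_rows", "data": {"increments": [[0.4, -0.005, 0, 0.026, 0, 0, 0], [0.4, -0.005, 0, 0.027, 0, 0, 0], [0.4, -0.005, 0, 0.026, 0, 0, 0], [0.4, -0.005, 0, 0.026, 0, 0, 0], [0.4, -0.005, 0, 0.026, 0, 0, 0]]}}

```text
time: 23.02
ee_pos: [0.5857, 0.3188, 0.0254]
ee_rot: [-0.074, 0.609, 0.788, 0.058]
wrist_force: [2.2, -8.6, 1.6]
grip_width: 0.0598
gripper_force: 97.8
```

```bash
python3 m11.py 16
python3 - <<'E'
from h import *
a=load('wrist16')['p'];b=load('scene16')['p']
cv2.imwrite('pics/w16.png',np.hstack([cv2.resize(a,(400,300)),cv2.resize(b[230:390,230:390],(400,300))])[:,:,::-1])
E
```

```text
u 0.1597 w 0.6474 z 0.0254 Fu -8.9 Fw -0.1 Fz 1.6 t 23.02 pitch 0.18825010299434042
wrist roll centre by tool [0.1506 0.6472 0.0726]
  -0.008 n1563 y -0.0165 0.0165  ridge y 0.0002  top z 0.1057
  -0.002 n4228 y -0.0165 0.0165  ridge y -0.0001  top z 0.1222
  0.004 n2517 y -0.0165 0.0165  ridge y 0.0001  top z 0.1059
  0.010 n2582 y -0.0165 0.0165  ridge y 0.0000  top z 0.1061
  0.016 n2604 y -0.0165 0.0165  ridge y 0.0002  top z 0.1061
  0.022 n2662 y -0.0165 0.0165  ridge y 0.0002  top z 0.1062
  0.028 n2712 y -0.0165 0.0165  ridge y 0.0002  top z 0.1063
  0.034 n2752 y -0.0165 0.0165  ridge y 0.0002  top z 0.1064
  0.040 n2809 y -0.0165 0.0165  ridge y 0.0003  top z 0.1065
  0.046 n1883 y -0.0165 0.0164  ridge y -0.0068  top z 0.1013
  0.052 n1218 y -0.0161 0.0130  ridge y 0.0004  top z 0.0855
  0.058 n1428 y -0.0165 0.0165  ridge y 0.0007  top z 0.0836
  0.064 n1798 y -0.0165 0.0165  ridge y -0.0005  top z 0.0846
  0.070 n1820 y -0.0165 0.0164  ridge y -0.0007  top z 0.0852
  0.076 n1859 y -0.0165 0.0164  ridge y -0.0005  top z 0.0850
  0.082 n8572 y -0.0165 0.0165  ridge y -0.00
[... 316 characters left out ...]
8 y -0.0162 0.0151  ridge y 0.0000  top z 0.1051
  0.022 n48 y -0.0154 0.0158  ridge y 0.0000  top z 0.1050
  0.028 n53 y -0.0160 0.0162  ridge y 0.0005  top z 0.1055
  0.034 n55 y -0.0146 0.0154  ridge y 0.0007  top z 0.1051
  0.040 n90 y -0.0162 0.0164  ridge y 0.0009  top z 0.1042
  0.046 n115 y -0.0164 0.0165  ridge y 0.0002  top z 0.1039
  0.052 n69 y -0.0157 0.0155  ridge y 0.0014  top z 0.0844
  0.058 n28 y -0.0082 0.0104  ridge y 0.0015  top z 0.0814
  0.064 n36 y -0.0165 0.0108  ridge y 0.0015  top z 0.0825
  0.070 n11 y -0.0162 0.0097  ridge y -0.0162  top z 0.0852
  0.088 n50 y -0.0150 0.0154  ridge y 0.0024  top z 0.1192
  0.094 n263 y -0.0165 0.0163  ridge y 0.0008  top z 0.1204
```

View pics/w16.png

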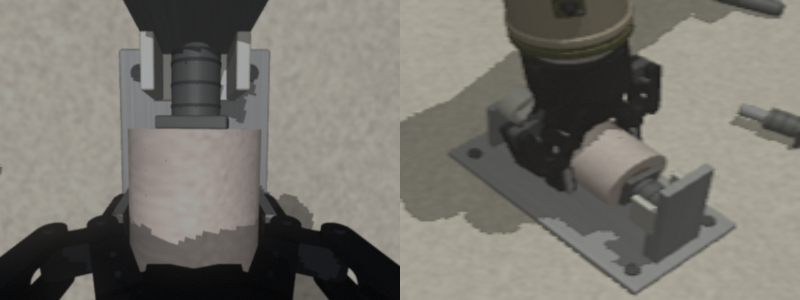

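The wrist view shows the collar down in the channel at (195,75) with the flange against the roll. The scene view shows the spindle level and clear of the cup. Now I let it spring back into the cup.

Emit:
{"op": "play_rows", "data": {"increments": [[0.4, -0.018, 0, -0.0034, 0, 0, 0], [0.4, -0.018, 0, -0.0034, 0, 0, 0], [0.4, -0.018, 0, -0.0034, 0, 0, 0], [0.4, -0.018, 0, -0.0034, 0, 0, 0], [0.4, 0, 0, 0, 0, 0, 0]]}}

```text
time: 23.53
ee_pos: [0.5875, 0.3112, 0.0254]
ee_rot: [-0.074, 0.608, 0.788, 0.058]
wrist_force: [2.3, -4.1, -1.1]
grip_width: 0.0603
gripper_force: 97.8
```

```bash
python3 m11.py 17 | grep -v -e n4 -e n8; python3 m12.py 17 | head -4
```

```text
u 0.1520 w 0.6472 z 0.0254 Fu -4.6 Fw 1.2 Fz -1.1 t 23.53 pitch 0.18944262525561892
wrist roll centre by tool [0.1431 0.6471 0.0729]
  -0.008 n1724 y -0.0165 0.0165  ridge y -0.0000  top z 0.1057
  0.004 n2539 y -0.0165 0.0165  ridge y -0.0000  top z 0.1059
  0.010 n2560 y -0.0165 0.0165  ridge y -0.0001  top z 0.1059
  0.016 n2631 y -0.0165 0.0165  ridge y 0.0001  top z 0.1060
  0.022 n2645 y -0.0165 0.0165  ridge y 0.0002  top z 0.1060
  0.028 n2706 y -0.0165 0.0165  ridge y 0.0001  top z 0.1061
  0.034 n2755 y -0.0165 0.0165  ridge y 0.0002  top z 0.1061
  0.040 n2748 y -0.0165 0.0165  ridge y 0.0000  top z 0.1062
  0.046 n1829 y -0.0164 0.0164  ridge y 0.0026  top z 0.0888
  0.052 n1194 y -0.0110 0.0129  ridge y 0.0009  top z 0.0831
  0.058 n1295 y -0.0109 0.0128  ridge y 0.0011  top z 0.0831
  0.064 n1338 y -0.0165 0.0165  ridge y 0.0011  top z 0.0832
  0.070 n1837 y -0.0165 0.0165  ridge y -0.0010  top z 0.0850
  0.076 n1826 y -0.0165 0.0165  ridge y -0.0020  top z 0.0861
  0.082 n1045 y -0.0165 0.0165  ridge y -0.0162  top z 0.0885
  0.094 n1993 y -0.0165 0.0165  ridge y -0.0004  top z 0.0962
scene roll centre by tool [0.1431 0.6471 0.0729]
  -0.008 n16 y -0.0165 0.0037  ridge y -0.0056  top z 0.1038
  -0.002 n67 y -0.0159 0.0151  ridge y -0.0038  top z 0.1221
  0.016 n57 y -0.0160 0.0165  ridge y 0.0010  top z 0.1058
  0.028 n51 y -0.0162 0.0161  ridge y 0.0005  top z 0.1050
  0.034 n53 y -0.0158 0.0152  ridge y 0.0011  top z 0.1057
  0.046 n128 y -0.0165 0.0165  ridge y -0.0021  top z 0.1017
  0.052 n63 y -0.0157 0.0148  ridge y 0.0016  top z 0.0843
  0.064 n34 y -0.0095 0.0107  ridge y 0.0015  top z 0.0826
  0.070 n35 y -0.0162 0.0100  ridge y -0.0024  top z 0.0844
  0.076 n17 y 0.0025 0.0108  ridge y 0.0062  top z 0.0811
  0.100 n325 y -0.0164 0.0163  ridge y 0.0001  top z 0.1210
wrist collar ridge x 0
 wall top x 0 0
 wall face x [0.0931 0.0933 0.0938 0.0943 0.0945] 796
 flange top x 0 0
```

Emit:
{"op": "play_rows", "data": {"increments": [[0.4, -0.015, 0, -0.003, 0, 0, 0], [0.4, -0.015, 0, -0.003, 0, 0, 0], [0.4, -0.015, 0, -0.003, 0, 0, 0], [0.4, -0.012, 0, -0.002, 0, 0, 0], [0.4, 0, 0, 0, 0, 0, 0]]}}

```text
time: 24.05
ee_pos: [0.5886, 0.3051, 0.0252]
ee_rot: [-0.075, 0.608, 0.788, 0.058]
wrist_force: [0.8, -5.6, -0.1]
grip_width: 0.0599
gripper_force: 112.4
```

```bash
python3 m11.py 18 | sed -n '1p;9,18p'; python3 m12.py 18 | grep face
python3 - <<'E'
from hol import *
from h import *
p,r=pose();pc=p-r.apply([0,0,.0485]);c0=np.r_[pc[:2]@U,pc[:2]@W,pc[2]]
for t in('16','17','18'):
    C=cloud(load('wrist'+t)).reshape(-1,3);G=np.c_[C[:,:2]@U,C[:,:2]@W,C[:,2]]
    k=G[(G[:,2]>.0865)&(G[:,2]<.091)&(abs(G[:,1]-.648)<.013)&(G[:,0]>.16)&(G[:,0]<.21)];print(t,'flange top u',np.percentile(k[:,0],[2,50,98]),len(k))
E
```

```text
u 0.1457 w 0.6467 z 0.0252 Fu -5.6 Fw -0.6 Fz -0.1 t 24.05 pitch 0.19007267303633682
  0.028 n2699 y -0.0165 0.0165  ridge y 0.0001  top z 0.1059
  0.034 n2748 y -0.0165 0.0165  ridge y -0.0001  top z 0.1059
  0.040 n2792 y -0.0165 0.0165  ridge y 0.0002  top z 0.1060
  0.046 n1819 y -0.0165 0.0165  ridge y 0.0032  top z 0.0885
  0.052 n1207 y -0.0162 0.0134  ridge y -0.0000  top z 0.0861
  0.058 n1267 y -0.0102 0.0131  ridge y 0.0012  top z 0.0825
  0.064 n1289 y -0.0108 0.0135  ridge y 0.0013  top z 0.0827
  0.070 n1290 y -0.0103 0.0162  ridge y 0.0013  top z 0.0825
  0.076 n1916 y -0.0165 0.0165  ridge y -0.0159  top z 0.0879
  0.082 n1064 y -0.0165 0.0164  ridge y -0.0160  top z 0.0892
 wall face x 0 0
 wall face x [0.1073 0.1075 0.1083 0.109  0.1092] 129
16 flange top u [0.19709854 0.19986462 0.20257922] 904
17 flange top u [0.18924376 0.19203006 0.19496455] 806
18 flange top u [0.18328608 0.18602867 0.18904481] 668
```

Emit:
{"op": "play_rows", "data": {"increments": [[0.4, -0.004, 0, 0.02, 0, 0, 0], [0.4, -0.004, 0, 0.02, 0, 0, 0], [0.4, 0, 0, 0, 0, 0, 0], [0.4, 0, 0, 0, 0, 0, 0], [0.4, 0, 0, 0, 0, 0, 0]]}}

```text
time: 24.57
ee_pos: [0.589, 0.3053, 0.0206]
ee_rot: [-0.075, 0.608, 0.788, 0.059]
wrist_force: [1.1, -2.1, -2.0]
grip_width: 0.0599
gripper_force: 112.4
```

```bash
python3 m11.py 19 | sed -n '1p;8,18p'
python3 - <<'E'
from hol import *
from h import *
for t in('18','19'):
    C=cloud(load('scene'+t)).reshape(-1,3);G=np.c_[C[:,:2]@U,C[:,:2]@W,C[:,2]]
    k=G[(abs(G[:,1]-.648)<.02)&(G[:,0]>.05)&(G[:,0]<.12)&(G[:,2]>.04)]
    for lo in np.arange(.05,.11,.005):
        q=k[(k[:,0]>=lo)&(k[:,0]<lo+.005)]
        if len(q)>3: print(t,'%.3f'%lo,len(q),'w',q[:,1].min().round(4),q[:,1].max().round(4),'z',q[:,2].min().round(4),q[:,2].max().round(4))
E
```

```text
u 0.1458 w 0.6472 z 0.0206 Fu -2.3 Fw 0.5 Fz -2.0 t 24.57 pitch 0.19005903186747164
  0.022 n2665 y -0.0165 0.0165  ridge y -0.0000  top z 0.1013
  0.028 n2696 y -0.0165 0.0165  ridge y -0.0001  top z 0.1014
  0.034 n2777 y -0.0165 0.0165  ridge y 0.0002  top z 0.1015
  0.040 n2800 y -0.0165 0.0165  ridge y 0.0001  top z 0.1016
  0.046 n1977 y -0.0164 0.0165  ridge y -0.0005  top z 0.0881
  0.052 n1343 y -0.0141 0.0165  ridge y 0.0012  top z 0.0865
  0.058 n1350 y -0.0117 0.0121  ridge y 0.0000  top z 0.0823
  0.064 n1397 y -0.0122 0.0124  ridge y 0.0000  top z 0.0824
  0.070 n1404 y -0.0119 0.0119  ridge y 0.0001  top z 0.0823
  0.076 n2012 y -0.0165 0.0165  ridge y -0.0082  top z 0.0860
  0.082 n1186 y -0.0165 0.0165  ridge y -0.0162  top z 0.0881
18 0.050 61 w 0.628 0.667 z 0.0682 0.4413
18 0.055 82 w 0.6282 0.6675 z 0.0695 0.4434
18 0.060 94 w 0.6284 0.6678 z 0.0666 0.4441
18 0.065 103 w 0.628 0.6678 z 0.0691 0.445
18 0.070 93 w 0.6281 0.6673 z 0.0722 0.4456
18 0.075 89 w 0.6284 0.6678 z 0.0784 0.4476
18 0.080 61 w 0.6286 0.6673 z 0.42 0.4466
18 0.085 59 w 0.6285 0.6674 z 0.4218 0.4452
18 0.090 26 w 0.6281 0.6666 z 0.4228 0.4452
18 0.095 47 w 0.6282 0.6671 z 0.4245 0.4499
18 0.100 71 w 0.628 0.6678 z 0.4293 0.4523
18 0.105 78 w 0.6288 0.6676 z 0.4297 0.4519
19 0.050 62 w 0.6282 0.6672 z 0.0702 0.4354
19 0.055 77 w 0.6281 0.6679 z 0.0699 0.439
19 0.060 105 w 0.6283 0.6676 z 0.048 0.4405
19 0.065 100 w 0.6283 0.6679 z 0.0655 0.4419
19 0.070 105 w 0.6281 0.6677 z 0.0689 0.4431
19 0.075 93 w 0.628 0.6678 z 0.0733 0.4427
19 0.080 62 w 0.6283 0.6676 z 0.4146 0.4423
19 0.085 57 w 0.628 0.6672 z 0.4165 0.4423
19 0.090 29 w 0.6293 0.6674 z 0.4178 0.4417
19 0.095 49 w 0.6281 0.6677 z 0.4229 0.4474
19 0.100 70 w 0.6288 0.6678 z 0.4241 0.4475
19 0.105 79 w 0.6286 0.6679 z 0.4257 0.4479
```

The spindle has stopped going down with the roll, so it now rests in the cup and channel, and the force is down to the spring's. I lower the roll onto the spindle and open.

Emit:
{"op": "play_rows", "data": {"increments": [[0.4, -0.003, 0, 0.016, 0, 0, 0], [0.4, -0.003, 0, 0.016, 0, 0, 0], [0.4, 0, 0, 0, 0, 0, 0], [0.4, 0, 0, 0, 0, 0, 0], [0.4, 0, 0, 0, 0, 0, 0]]}}

```text
time: 25.08
ee_pos: [0.5887, 0.3057, 0.0167]
ee_rot: [-0.075, 0.608, 0.788, 0.059]
wrist_force: [0.5, -1.0, 3.0]
grip_width: 0.06
gripper_force: 106.4
```

Emit:
{"op": "play_rows", "data": {"increments": [[0.72, 0, 0, 0, 0, 0, 0], [0.75, 0, 0, 0, 0, 0, 0], [0.8, 0, 0, 0, 0, 0, 0], [0.9, 0, 0, 0, 0, 0, 0], [1, 0, 0, 0, 0, 0, 0]]}}

```text
time: 25.5
ee_pos: [0.5886, 0.3052, 0.0163]
ee_rot: [-0.075, 0.608, 0.788, 0.058]
wrist_force: [-0.7, 0.3, -0.3]
grip_width: 0.0853
gripper_force: 0.0
```

```bash
python3 m11.py 20 | sed -n '1p;8,18p'
```

```text
u 0.1459 w 0.6468 z 0.0163 Fu 0.5 Fw -0.6 Fz -0.3 t 25.50 pitch 0.19000472414260733
  0.022 n2653 y -0.0165 0.0165  ridge y -0.0001  top z 0.0969
  0.028 n2689 y -0.0165 0.0165  ridge y -0.0000  top z 0.0968
  0.034 n2735 y -0.0165 0.0165  ridge y 0.0001  top z 0.0968
  0.040 n2680 y -0.0165 0.0165  ridge y -0.0001  top z 0.0967
  0.046 n2289 y -0.0156 0.0163  ridge y 0.0004  top z 0.0868
  0.052 n1419 y -0.0151 0.0155  ridge y -0.0001  top z 0.0857
  0.058 n1474 y -0.0113 0.0120  ridge y 0.0004  top z 0.0824
  0.064 n1496 y -0.0117 0.0125  ridge y 0.0006  top z 0.0825
  0.070 n1520 y -0.0112 0.0158  ridge y 0.0004  top z 0.0823
  0.076 n2201 y -0.0165 0.0165  ridge y -0.0161  top z 0.0877
  0.082 n1238 y -0.0165 0.0165  ridge y -0.0161  top z 0.0893
```

Emit:
{"op": "play_rows", "data": {"increments": [[1, 0, 0, -0.08, 0, 0, 0], [1, 0, 0, -0.12, 0, 0, 0], [1, 0, 0, -0.2, 0, 0, 0], [1, 0, 0, -0.25, 0, 0, 0], [1, 0, 0, -0.25, 0, 0, 0]]}}

```text
time: 26.02
ee_pos: [0.5939, 0.2848, 0.1251]
ee_rot: [-0.075, 0.608, 0.788, 0.059]
wrist_force: [0.4, 0.2, 0.3]
grip_width: 0.0854
gripper_force: 0.0
```

Emit:
{"op": "play_rows", "data": {"increments": [[1, -0.2, 0, -0.2, 0, 0, 0], [1, -0.25, 0, -0.1, 0, 0, 0], [1, -0.2, 0, 0, 0, 0, 0], [1, -0.1, 0, 0, 0, 0, 0], [1, 0, 0, 0, 0, 0, 0]]}}

```text
time: 26.43
ee_pos: [0.6191, 0.1891, 0.1417]
ee_rot: [-0.074, 0.61, 0.787, 0.058]
wrist_force: [0.1, -0.6, -0.8]
grip_width: 0.0852
gripper_force: 0.0
```

Emit:
{"op": "play_rows", "data": {"increments": [[1, 0, 0, 0, 0, 0, 0], [1, 0, 0, 0, 0, 0, 0], [1, 0, 0, 0, 0, 0, 0], [1, 0, 0, 0, 0, 0, 0], [1, 0, 0, 0, 0, 0, 0]]}}

```text
time: 26.85
ee_pos: [0.6177, 0.1944, 0.141]
ee_rot: [-0.075, 0.607, 0.789, 0.058]
wrist_force: [0.1, -0.2, 0.3]
grip_width: 0.0853
gripper_force: 0.0
```

Run:
```python
from hol import *
from h import *
from rig import *
print(where())
ims=[]
for n in("scene","wrist","top"):
    c=camera_info(n);q,d=snapshot(n);np.savez(n+"21.npz",p=q,d=d,**c);ims.append(q)
    C=cloud(load(n+'21')).reshape(-1,3);G=np.c_[C[:,:2]@U-.1428,C[:,:2]@W-.648,C[:,2]][d.ravel()>0]
    for lo in np.arange(-.085,.10,.01):
        q=G[(G[:,0]>=lo)&(G[:,0]<lo+.01)&(abs(G[:,1])<.017)&(G[:,2]>.03)&(G[:,2]<.14)]
        if len(q)>5: print(n,'%.3f'%lo,len(q),'top z %.4f'%np.percentile(q[:,2],97))
cv2.imwrite('pics/end.png',np.hstack([cv2.resize(ims[0][200:400,210:410],(400,400)),cv2.resize(ims[1],(400,300))[list(range(300))+[299]*100]])[:,:,::-1])
```

```text
u 0.0313 w 0.6468 z 0.1410 Fu -0.2 Fw 0.0 Fz 0.3 t 26.85
scene -0.085 82 top z 0.0899
scene -0.075 111 top z 0.0916
scene -0.065 64 top z 0.0892
scene -0.055 43 top z 0.0967
scene -0.045 77 top z 0.0957
scene -0.035 81 top z 0.0965
scene -0.025 81 top z 0.0962
scene -0.015 84 top z 0.0959
scene -0.005 88 top z 0.0964
scene 0.005 83 top z 0.0960
scene 0.015 87 top z 0.0964
scene 0.025 90 top z 0.0961
scene 0.035 169 top z 0.0954
scene 0.045 115 top z 0.0846
scene 0.055 69 top z 0.0816
scene 0.065 58 top z 0.0815
scene 0.075 25 top z 0.0880
scene 0.085 9 top z 0.1251
scene 0.095 419 top z 0.1264
wrist -0.085 758 top z 0.0918
wrist -0.075 829 top z 0.0921
wrist -0.065 460 top z 0.0908
wrist -0.055 981 top z 0.0970
wrist -0.045 916 top z 0.0973
wrist -0.035 931 top z 0.0972
wrist -0.025 953 top z 0.0972
wrist -0.015 953 top z 0.0971
wrist -0.005 967 top z 0.0971
wrist 0.005 966 top z 0.0971
wrist 0.015 983 top z 0.0971
wrist 0.025 782 top z 0.0971
top -0.085 65 top z 0.0921
top -0.075 59 top z 0.0936
top -0.065 39 top z 0.0888
top -0.055 72 top z 0.0970
top -0.045 59 top z 0.0986
top -0.035 64 top z 0.0977
top -0.025 62 top z 0.0981
top -0.015 66 top z 0.0983
top -0.005 59 top z 0.0972
top 0.005 61 top z 0.0974
top 0.015 64 top z 0.0988
top 0.025 62 top z 0.0985
top 0.035 55 top z 0.0965
top 0.045 40 top z 0.0862
top 0.055 49 top z 0.0828
top 0.065 70 top z 0.0863
top 0.075 62 top z 0.0876
top 0.085 152 top z 0.1257
top 0.095 64 top z 0.1290
```

View pics/end.png

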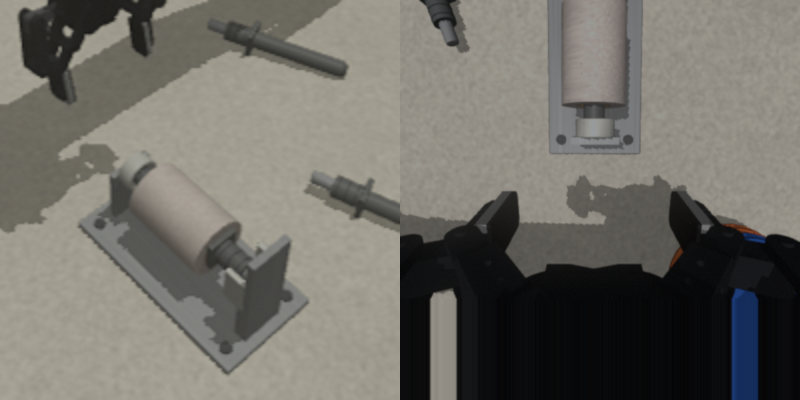

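The scene view shows the roll hanging level on the spindle, with the collar and nose in the channel (235,252) and the rod in the cup (135,162). The wrist view shows the rod entering the cup at (597,115), and the gripper is clear of everything.

```bash
python3 -c "
from rig import ctrl
print(ctrl.sign_off())"
```

```text
the job is handed in; nothing more can be done
None
```

The job is handed in at about 27 s: the roll hangs on the spindle, which its spring holds between the cup and the channel wall with the flange against the roll; on the way in, the roll's far end brushed the cup at about 23 N, and I never saw the plates, bowls or jar touched.

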